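# Click the label reader's cover shut and show it the slide's label

### The job

First press the label reader's hinged cover down until its catch holds it shut by itself. Then take the thick glass slide out of its slotted stand and hold it in the air with the middle of its label at the reader's reading point, the frosted end (the one with the small corner notch) pointing at the reader's housing, the slide's length level and square to the housing's side, and the slide tipped at least 30 degrees from upright so that the label looks up towards the lens. Finish while still holding it there, still and touching nothing else, and leave the bottle, the dish and the jar where they are.

Things in the scene. Friction and masses are not known exactly. Their poses are not given: they have to be found in the camera images.
- reader: Label reader, fixed. White housing 140 (x) x 120 (y) x 66 mm high, origin at the centre of its underside, z up, +x away from the robot at yaw 0. A black pad 8 mm high with a white cross lies on its -y side (y -60 to -165, x -60 to 60 mm); a 50 mm wide strip runs on from it to x 215, where (x 195, y -110) a post, 14 mm across and 323 mm high, carries the black lens head.
- reader_cover (a joint): Angle (rad) of the grey cover on the housing: 0 shut, larger is more open; starts ajar, 0.3 to 0.6. A weak spring and a stiff hinge keep it ajar. A sprung-ball catch engages over the last 0.1 rad, takes about 4 to 10 N of push on the cover, then holds it at 0 to 0.02; not caught, it springs back above 0.1.
- cover_press (a point): Where to press: middle of the cover's upper side, 75 mm from the hinge; moves with the cover. Cover 100 x 100 x 6 mm, hinge line along the reader's y at reader x 45, z 70 mm, free edge on the -x side. With the cover shut this point is at reader (-30, 0, 76) mm.
- lens (a point): Mouth of the lens head (38 mm across, 55 mm long), at reader (130, -110, 290) mm. It looks down at the reading point at 45 degrees, from its +x side.
- read_point (a point): The reading point in the air, 160 mm above the bench, straight above the white cross on the pad: reader (0, -110, 160) mm. It has the reader's axes; the housing is on its +y side, its side wall 50 mm away.
- stand: Black slide stand, fixed, 60 (x) x 36 (y) x 22 mm high, origin at the centre of its underside, with a slot along its x, 9.6 mm wide, whose floor is 10 mm above the bench. The slide stands in it. Any yaw.
- slide: Thick glass slide 90 (x) x 8 (y) x 40 (z) mm, 50 to 90 g, standing on a long edge in the stand's slot, 15 mm past it at both ends, top 50 mm above the bench. Origin: middle of its lower edge; +x to the frosted (whitish) end, z up. Notch 8 x 8 mm in the frosted end's upper corner. Label (paper, dark bars) only on the frosted end's -y face: seen from that side the notch is at upper right.
- label (a point): The middle of the label: slide (33, -4, 20) mm, on the slide's -y face. It has the slide's axes.
- clear_end (a point): Middle of the clear end: slide (-45, 0, 20) mm.
- dropper_bottle: Amber bottle, 38 mm across, 90 mm high, loose; leave alone. Origin at the centre of its underside.
- petri_dish: Clear closed dish, 86 mm across, 15 mm high, loose; leave alone. Origin at the centre of its underside.
- oil_jar: Small jar, 44 mm across, 45 mm high, loose; leave alone. Origin at the centre of its underside.
There are look-alikes about, which are no part of the job. There is more than one size of the slide; the one meant has the size given above.

How it is judged:
By the outcome, as a careful person would: the job done as asked, in the order asked, and still so for the second after the job is handed in, while the arm keeps its last pose, push and grip.
It also fails if it takes over 50 s, if anything falls off the work surface, if the arm or the gripper's body presses on something with over 40 N, if the wrist force passes 120 N, or if a joint passes its speed limit or range.

### The arm

A 6-joint arm with a two-finger parallel gripper is mounted at the origin on the work surface. World frame = base frame: x ahead of the robot, y to its left, z up, the work surface at z = 0. Lengths are in m, angles in degrees, forces in N, time in s.
With the tool pointing down it reaches from about 0.4 to 0.825 m from the base axis. Payload 7 kg.
Tool frame: the origin (TCP) lies between the finger pads; the fingertips stand 11 mm ahead of it and the grasp point (between the pads) lies 8 mm behind it; z points along the fingers, y is the direction in which the jaws open and shut (so a half turn about z gives the same grasp; the last joint's range is limited). The gripper opens to 88 mm and grips with 3 to 60 N. Pads are 19 mm wide; open, the fingers measure 130 mm over their backs; the gripper's body (78 mm by 193 mm) begins 47 mm behind the grasp point.
Start: joints at [84.116, 20.546, 0.682, 0, -70.136, -16.507], TCP at [0.257, 0.624, 0.238] pointing down, gripper open.
Joint ranges: [-176.03, 176.03], [-82.01, 121.73], [-58.28, 71.71], [-173.87, 95.51], [-174.79, -0.11], [-173.66, 173.66]. Speed limits (degrees/s): [136.94, 136.94, 172.46, 180, 180, 180].

### API

Orientations are given as [roll, pitch, yaw] about the fixed x, y, z axes, in that order (R = Rz(yaw) Ry(pitch) Rx(roll)).
In Python, from plant import r gives the robot as it stands.
- The arm moves only by the shell command python3 -m inch 'ROWS' [OPENING] [FORCE]. ROWS is JSON, a list of rows, each an object of numbers: "x", "y", "z": the shift along the tool's x, y, z as a fraction of full scale; "yaw": the turn about the tool's z as a fraction of full scale. In form: [{"x": .., "y": .., "z": .., "yaw": ..}, ...]. A call has 1 to 5 rows; each row shifts and turns the pose as measured when the row begins, along the tool's axes as they then stand; what a row does not reach is not made up. Full scale, the value 1, is 0.025 m for a shift and 4 degrees for a turn. A row lasts 1/12 s, in which the tool goes at most 41.7 mm and 7.16 degrees, less where a joint would pass 70% of its speed; a pose out of reach is approached as far as the arm can. A call with a number of a shift or a turn outside -1 to 1 is refused whole. A call with a gripper value outside its range is refused whole. OPENING is the opening, from -1 (shut) to 1 (fully open), set as the call begins (- or left out, the last holds). The fingers move at their own pace and stop on an object; FORCE is the grip in N (left out, the last holds). Time passes only in rows, so rows that do not move let the fingers close. It gives the time, the measured TCP pose, the force and the opening at its end, in the units of the state.
- r.get_state(): the state, without advancing time (a new reading comes with each control period).
- r.capture(name): name is "side" or "top" or "wrist"; returns (picture, depth): 400x640x3 uint8, red, green, blue; 400x640 float32, m along the optical axis (not along the pixel's ray), 0 where there is no reading.
- r.camera_info(name): a dict with "mtx" (3x3 intrinsics, pixels), "pose" (4x4, takes a point from camera to world coordinates). Camera axes: x right, y down, z forward; pixel columns grow to the right and rows downward; lengths in m; the calibration is good to about 2 mm. A picture is of the moment at which its call begins: read the wrist's pose just before it. camera_info takes no time and is no camera call; for the wrist camera it gives the pose at the moment of the call.
- r.close_job(): hands the job in, once; it reports no verdict.
The state is a dict: "time_s": time; "joints": joint angles; "qd": joint speeds; "joint_torque": joint torques, N m; "tcp_pos": TCP position; "eef_rot": TCP orientation; "contact_force": force on the tool from outside, world axes, zero at the start; "moment": the same for the moment, N m; "gripper_width": finger opening in m.
Only numpy, scipy, OpenCV 4.12 (cv2) and the standard library are available. Lean on these libraries where they do the work, as an engineer would, in place of code of your own. Each camera call takes 0.05 s, during which the arm holds its last target. There are 200 camera calls.

## Working session

There is one attempt and no reset: what is moved stays moved. The work goes in short steps, Python scripts to look and compute and a shell command to move; the robot and the scene stay as the last step left them, time stands still between calls to the robot, and variables do not carry over. Pictures are saved under pics/ and viewed, about 8 in all and at most 12, crops included, and the job is handed in when it is done.

```bash
mkdir -p pics; ls; python3 - <<'E'
from plant import r
import cv2,numpy as np
print(r.get_state())
for n in("top","side"):
    p,d=r.capture(n); i=r.camera_info(n); print(n,i['mtx'],i['pose'])
    cv2.imwrite(f'pics/{n}0.png',p[:,:,::-1]); np.save(f'{n}d.npy',d); np.save(f'{n}p.npy',p)
E
```

```text
pics
{'time_s': 0.0, 'joints': array([ 8.41166564e+01,  2.05921898e+01,  6.32658213e-01, -2.21675053e-02,
       -7.01372780e+01, -1.65073225e+01]), 'qd': array([ 0.11613905, -0.0284203 , -0.06228577,  0.02858062,  0.04239782,
       -0.0884109 ]), 'joint_torque': array([ 1.28761814e-03, -5.82714915e+01,  2.93049502e+01,  6.99714258e+00,
        6.76459749e-03, -1.57782697e-04]), 'tcp_pos': array([0.25694568, 0.62364622, 0.23659926]), 'eef_rot': array([ 1.79901259e+02, -7.53045263e-03, -2.23982090e+01]), 'contact_force': array([ 0.25277814, -0.49242985, -0.13620088]), 'moment': array([ 0.01645152, -0.00274084, -0.01204658]), 'gripper_width': 0.08750831370156796}
top [[453.86777527   0.         311.62649283]
 [  0.         453.86777527 201.84002362]
 [  0.           0.           1.        ]] [[ 1.47805682e-02 -9.83304448e-01  1.81366746e-01  3.85475985e-01]
 [-9.99890021e-01 -1.47561043e-02  1.48428357e-03  3.46187463e-04]
 [ 1.21676399e-03 -1.81368738e-01 -9.83414409e-01  1.30045548e+00]
 [ 0.00000000e+00  0.00000000e+00  0.00000000e+00  1.00000000e+00]]
side [[362.76711869   0.         319.6488527 ]
 [  0.         362.76711869 194.55452785]
 [  0.           0.           1.        ]] [[ 0.94218648 -0.21193504  0.2595538   0.39029722]
 [-0.33482481 -0.56468692  0.75433483 -0.61661486]
 [-0.01330335 -0.79762913 -0.60300149  0.6763543 ]
 [ 0.          0.          0.          1.        ]]
```

View pics/top0.png

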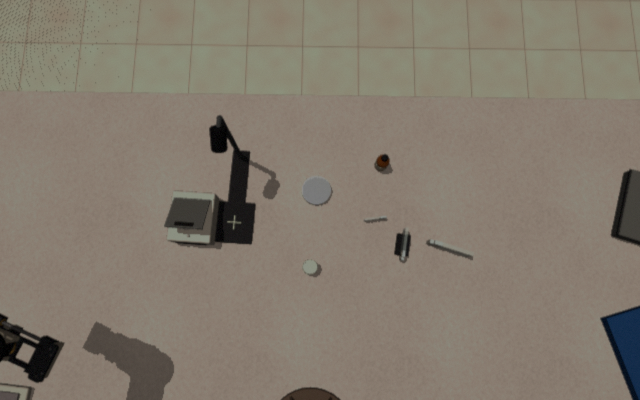

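View pics/side0.png

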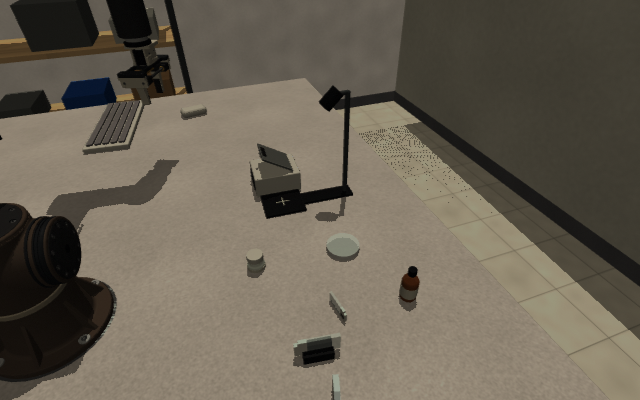

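Top view: the reader is at (193,218) with its pad cross at (234,222), dish (317,191), jar (311,268), bottle (382,162). There are three slide-like things: a small one at (375,219), one in the black stand at (403,245), and a long one at (450,248). The one in the stand fits the description, and I'll confirm it in an enlarged crop.

```bash
cat > h.py <<'E'
import numpy as np,cv2
from plant import r
def ray(n,px,z,info=None):
    i=info or r.camera_info(n); K=i['mtx'];T=i['pose']
    px=np.atleast_2d(px).astype(float)
    d=np.c_[(px[:,0]-K[0,2])/K[0,0],(px[:,1]-K[1,2])/K[1,1],np.ones(len(px))]@T[:3,:3].T
    o=T[:3,3]; return o+d*((z-o[2])/d[:,2])[:,None]
def cloud(n,d,info=None):
    i=info or r.camera_info(n); K=i['mtx'];T=i['pose']
    v,u=np.mgrid[:d.shape[0],:d.shape[1]]
    P=np.stack([(u-K[0,2])/K[0,0]*d,(v-K[1,2])/K[1,1]*d,d],-1)
    return P@T[:3,:3].T+T[:3,3]
E
python3 - <<'E'
from h import *
p=np.load('topp.npy');d=np.load('topd.npy');W=cloud('top',d)
g=p.max(2)
# dark pad+strip
m=((g<60)&(W[...,2]<0.03)&(W[...,2]>-0.02)).astype(np.uint8); m[:,:200]=0;m[:140]=0;m[260:]=0;m[:,270:]=0
m=cv2.morphologyEx(m,cv2.MORPH_CLOSE,np.ones((5,5)))
mm=m.copy(); mm[:198]=0
for q in(m,mm):
    c=max(cv2.findContours(q,0,2)[0],key=cv2.contourArea).reshape(-1,2)
    w=ray('top',c,0.008)[:,:2]
    R=cv2.minAreaRect((w*1000).astype(np.float32)); print(R)
print('cross',ray('top',[234,222],0.008))
for n,px in dict(dish=(317,191),jar=(311,268),bot=(382,162),s1=(375,219),s2=(403,245),s3=(450,248),lens=(218,140)).items():
    print(n,ray('top',px,0.03 if n!='lens' else .3),W[px[1],px[0]])
# stand
m=((g<60)).astype(np.uint8);m[:, :385]=0;m[:,420:]=0;m[:220]=0;m[275:]=0
c=max(cv2.findContours(m,0,2)[0],key=cv2.contourArea).reshape(-1,2);print('stand dark',cv2.boundingRect(c),cv2.minAreaRect((ray('top',c,.022)[:,:2]*1000).astype(np.float32)))
# slide top points
m=(W[...,2]>.04)&(W[...,2]<.06);m[:, :385]=0;m[:,420:]=0;m[:220]=0;m[275:]=0
q=W[m][:,:2]*1000;print(len(q),cv2.minAreaRect(q.astype(np.float32)))
a=cv2.resize(p[205:275,355:485],None,fx=6,fy=6,interpolation=3)[:,:,::-1]
s=np.load('sidep.npy');b=cv2.resize(s[280:400,280:380],None,fx=5,fy=5,interpolation=3)[:,:,::-1]
a=np.clip(a.astype(int)*1.5,0,255).astype(np.uint8);b=np.clip(b.astype(int)*1.5,0,255).astype(np.uint8)
a=cv2.resize(a,(500,270));b=cv2.resize(b,(300,360))
o=np.zeros((360,800,3),np.uint8);o[:270,:500]=a;o[:,500:]=b
cv2.imwrite('pics/c1.png',o)
E
```

```text
((620.9906005859375, 209.9618682861328), (136.61349487304688, 299.30224609375), 73.41050720214844)
((563.44580078125, 243.3603515625), (136.1802978515625, 151.56094360351562), 0.8603426218032837)
cross [[0.56163298 0.22430971 0.008     ]]
dish [[ 0.65152202 -0.01263173  0.03      ]] [ 0.65521545 -0.0128119   0.01236266]
jar [[0.43329575 0.0012438  0.03      ]] [0.43279083 0.00123432 0.04341455]
bot [[ 0.74005615 -0.19962666  0.03      ]] [ 0.72938234 -0.19360695  0.06824408]
s1 [[ 0.57314207 -0.17761241  0.03      ]] [ 0.57599985 -0.18032236  0.01065353]
s2 [[ 0.50083144 -0.25518673  0.03      ]] [ 0.49871026 -0.25048793  0.05336143]
s3 [[ 0.49440448 -0.38638788  0.03      ]] [ 0.49222976 -0.37866688  0.05536416]
lens [[0.71128563 0.2191821  0.3       ]] [0.70237407 0.21319649 0.32736452]
stand dark (395, 234, 10, 22) ((503.8577575683594, -245.93820190429688), (20.618738174438477, 60.54031753540039), 80.84176635742188)
115 ((505.2323303222656, -255.26708984375), (8.377510070800781, 89.64583587646484), 81.26590728759766)
```

View pics/c1.png

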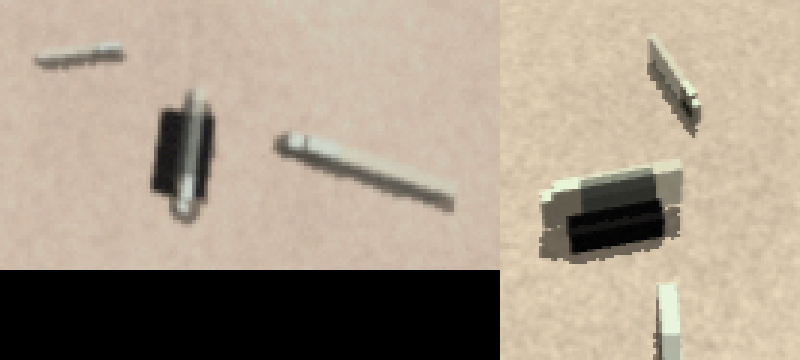

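The crop shows the stand slide at 89.6 × 8.4 mm with its top at about 50 mm, which matches. The frosted and notched end is at the lower end of the top view (side-crop pixel (545,195)), towards the robot. The other two slides aren't in a stand and have different lengths. Next I'll get the reader's pose.

```bash
python3 - <<'E'
from h import *
p=np.load('topp.npy');d=np.load('topd.npy');W=cloud('top',d)
g=p.max(2)
m=((g<48)).astype(np.uint8)*1; m[:,:212]=0;m[:150]=0;m[248:]=0;m[:,258:]=0
print(''.join('\n'+''.join('#' if x else '.' for x in row[212:258]) for row in m[150:248:3]))
# white housing top: z .06-.075 bright
h=(W[...,2]>.058)&(W[...,2]<.074)&(g>110);h[:,:160]=0;h[:,222:]=0;h[:180]=0;h[255:]=0
q=W[h][:,:2]*1000;print(h.sum(),cv2.minAreaRect(q.astype(np.float32)))
# cross
c=(g>90);c[:,:224]=0;c[:,246:]=0;c[:211]=0;c[234:]=0
v,u=np.nonzero(c);print(len(u),u.mean(),v.mean(),(u.min()+u.max())/2,(v.min()+v.max())/2)
# pad
k=m.copy();k[:205]=0;k=cv2.morphologyEx(k,cv2.MORPH_OPEN,np.ones((3,3)))
cc=max(cv2.findContours(k,0,2)[0],key=cv2.contourArea).reshape(-1,2)
print(cv2.minAreaRect((ray('top',cc,.008)[:,:2]*1000).astype(np.float32)))
o=cv2.resize(p[105:255,155:285],None,fx=4.5,fy=4,interpolation=3)[:,:,::-1]
cv2.imwrite('pics/c2.png',np.clip(o.astype(int)*1.5,0,255).astype(np.uint8)[:600])
E
```

```text
##############........#####...................
......................################........
.....................################.........
.....................################.........
.....................################.........
....................#################.........
....................################..........
....................################..........
...................#################..........
...................################...........
...................################...........
...................################...........
..................#################...........
..................################............
..................################............
.................#################............
.....#...........################.............
....#######.....#################.............
....#######################################...
....#######################################...
....#######################################...
..########################################....
..#.##################..##################....
..###################...##################....
..#############...............############....
..###################..##################.....
..##################...##################.....
#.#######################################.....
.#######################################......
########################################......
.#######################################......
..............................#########.......
..............................................
678 ((569.774169921875, 336.03411865234375), (119.26119995117188, 139.20664978027344), 86.95508575439453)
20 233.1 221.85 233.5 222.0
((557.9511108398438, 226.64662170410156), (114.84140014648438, 111.07171630859375), 88.55773162841797)
```

View pics/c2.png

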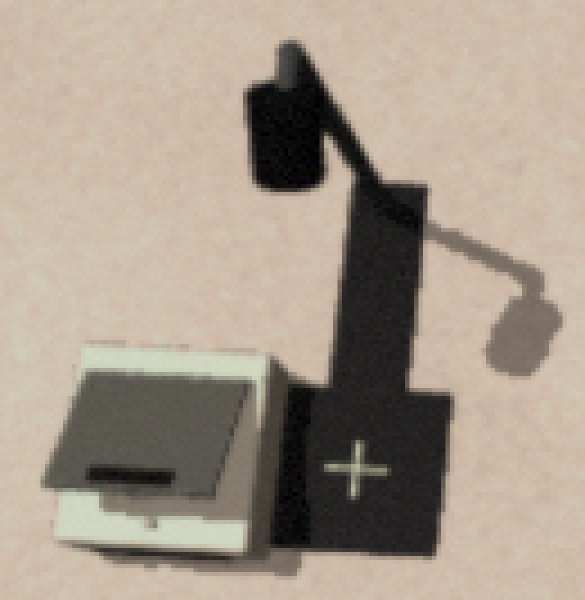

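Picture 4 shows the housing at about (60–270, 345–555) in the crop, the cover ajar with its free edge towards the robot, and the cross at (356,470), which is top-view pixel (234,222.5). That puts the reader at about (0.568, 0.335) with yaw −3°. I'll shut the fingers and go above the press point.

```bash
cat >> h.py <<'E'
from scipy.spatial.transform import Rotation as Ro
def go(target,yaw=None):
    s=r.get_state();Rm=Ro.from_euler('xyz',s['eef_rot'],degrees=True).as_matrix()
    print('t %.2f'%s['time_s'],'tcp',s['tcp_pos'].round(4),'rot',s['eef_rot'].round(2),'F',s['contact_force'].round(2),'w %.4f'%s['gripper_width'],'j',s['joints'].round(1))
    dd=Rm.T@(np.array(target)-s['tcp_pos'])/0.025
    print('need units',dd.round(2), '' if yaw is None else 'yaw units %.2f'%(-((yaw-s['eef_rot'][2]+180)%360-180)/4))
E
python3 -m inch '[{"x":1,"y":0.42},{"x":1,"y":0.42},{"x":1,"y":0.42},{"x":1,"y":0.42},{"x":1,"y":0.42}]' -1 20
python3 -m inch '[{"x":1,"y":0.42},{"x":1,"y":0.42},{"x":1,"y":0.42},{"x":1,"y":0.42},{"x":1,"y":0.42}]'
python3 -c "
from h import *
go([.538,.3366,.18],-22)"
```

```text
t 0.10 tcp [0.257  0.6237 0.2367] rot [ 1.7992e+02 -1.0000e-02 -2.2390e+01] F [-0.44  0.59  0.48] w 0.0875 j [ 84.1  20.6   0.6  -0.  -70.1 -16.5]
need units [14.77  6.33  2.28] yaw units -0.10validation failed for argument at $[0]...
validation failed for argument at $[0]...
```

```bash

python3 -m inch '[{"x":1,"y":0.42,"z":0,"yaw":0},{"x":1,"y":0.42,"z":0,"yaw":0},{"x":1,"y":0.42,"z":0,"yaw":0},{"x":1,"y":0.42,"z":0,"yaw":0},{"x":1,"y":0.42,"z":0,"yaw":0}]' -1 20
python3 -c "
from h import *
go([.538,.3366,.18],-22)"
```

```text
time_s: 0.52
tcp_pos: [0.3513, 0.527, 0.2329]
eef_rot: [179.6, 0.0, -22.0]
contact_force: [0.3, 0.6, -0.3]
gripper_width: 0.0602
t 0.52 tcp [0.3513 0.527  0.2329] rot [179.61   0.   -21.99] F [ 0.28  0.57 -0.27] w 0.0602 j [ 73.9  17.1  -5.   -0.  -68.4  -5.9]
need units [9.78 4.25 2.14] yaw units 0.00
```

```bash

python3 -m inch '[{"x":1,"y":0.42,"z":0,"yaw":0},{"x":1,"y":0.42,"z":0,"yaw":0},{"x":1,"y":0.42,"z":0,"yaw":0},{"x":1,"y":0.42,"z":0,"yaw":0},{"x":1,"y":0.42,"z":0,"yaw":0}]'
python3 -m inch '[{"x":1,"y":0.42,"z":0,"yaw":0},{"x":1,"y":0.42,"z":0,"yaw":0},{"x":1,"y":0.42,"z":0,"yaw":0},{"x":0.8,"y":0.4,"z":0,"yaw":0},{"x":0,"y":0,"z":0,"yaw":0}]'
python3 - <<'E'
from h import *
go([.538,.3366,.16],-22)
i=r.camera_info('wrist'); p,d=r.capture('wrist'); cv2.imwrite('pics/w1.png',p[:,:,::-1]); np.savez('w1.npz',p=p,d=d,K=i['mtx'],T=i['pose']); print(i['pose'].round(3))
E
```

```text
time_s: 0.93
tcp_pos: [0.4505, 0.4253, 0.2313]
eef_rot: [179.4, 0.1, -21.9]
contact_force: [-0.1, 0.4, 0.4]
gripper_width: 0.0264
time_s: 1.35
tcp_pos: [0.5278, 0.343, 0.2295]
eef_rot: [179.2, 0.1, -22.1]
contact_force: [0.3, -0.1, -0.3]
gripper_width: 0.001
t 1.35 tcp [0.5278 0.343  0.2295] rot [ 1.7916e+02  1.4000e-01 -2.2130e+01] F [ 0.34 -0.14 -0.29] w 0.0010 j [ 50.8  17.1  -5.5   0.1 -68.3  17. ]
need units [0.48 0.04 2.78] yaw units -0.03
[[-0.378 -0.893 -0.246  0.592]
 [-0.926  0.368  0.086  0.317]
 [ 0.014  0.261 -0.965  0.376]
 [ 0.     0.     0.     1.   ]]
```

View pics/w1.png

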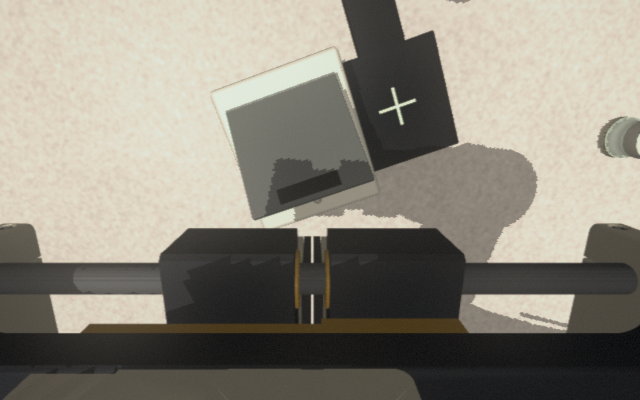

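The wrist view shows the cross at (397,106), pad corners at (434,31) and (457,143), and the cover at (225–375, 75–220). I'll refine the reader pose from these.

```bash
python3 - <<'E'
from h import *
z=np.load('w1.npz');i=dict(mtx=z['K'],pose=z['T'])
q=ray('',[(397,106),(434,31),(457,143)],.008,i)
print(q.round(4)); e=q[1]-q[2];print('edge len',np.hypot(*e[:2]),'yaw',np.degrees(np.arctan2(e[1],e[0])))
print('cross arms', [np.degrees(np.arctan2(*(a[1]-a[0])[[1,0]])) for a in (ray('',[(402,124),(393,87)],.008,i),ray('',[(416,98),(379,113)],.008,i))])
h=ray('',[(212,92),(337,47)],.066,i);print('housing far corners',h.round(4),np.linalg.norm(h[0]-h[1]))
W=cloud('',z['d'],i)
for px in [(290,140),(300,100),(270,180),(350,150)]: print(px,W[px[1],px[0]].round(4))
E
```

```text
[[0.5624 0.2263 0.008 ]
 [0.6173 0.1688 0.008 ]
 [0.5005 0.1776 0.008 ]]
edge len 0.11712748880819164 yaw -4.284586008985376
cross arms [np.float64(-4.370786669625715), np.float64(89.55176240125576)]
housing far corners [[0.64   0.388  0.066 ]
 [0.6327 0.273  0.066 ]] 0.11522560832781671
(290, 140) [0.5776 0.3385 0.0988]
(300, 100) [0.604  0.3189 0.0822]
(270, 180) [0.5553 0.3647 0.1121]
(350, 150) [0.5532 0.2968 0.1113]
```

```bash

python3 -m inch '[{"x":0.5,"y":0,"z":0.5,"yaw":0},{"x":0.02,"y":0.05,"z":1,"yaw":0},{"x":0,"y":0,"z":1,"yaw":0},{"x":0,"y":0,"z":0.5,"yaw":0},{"x":0,"y":0,"z":0.3,"yaw":0}]'
python3 -c "
from h import *
go([.5396,.3378,.09])"
```

```text
time_s: 1.82
tcp_pos: [0.539, 0.3388, 0.1442]
eef_rot: [179.4, 0.1, -22.1]
contact_force: [0.2, 0.5, -0.0]
gripper_width: 0.0006
t 1.82 tcp [0.539  0.3388 0.1442] rot [ 1.7942e+02  9.0000e-02 -2.2100e+01] F [ 0.2   0.5  -0.04] w 0.0006 j [ 49.7  21.3 -11.1   0.1 -58.2  18.1]
need units [0.04 0.01 2.17]
```

```bash

python3 -m inch '[{"x":0,"y":0,"z":0.4,"yaw":0},{"x":0,"y":0,"z":0.4,"yaw":0},{"x":0,"y":0,"z":0.4,"yaw":0},{"x":0,"y":0,"z":0.4,"yaw":0},{"x":0,"y":0,"z":0.3,"yaw":0}]'
python3 -c "
from h import *
go([.5396,.3378,.087])"
```

```text
time_s: 2.23
tcp_pos: [0.5377, 0.3402, 0.0928]
eef_rot: [179.4, 0.1, -21.9]
contact_force: [-8.6, 0.1, 12.0]
gripper_width: 0.0005
t 2.23 tcp [0.5377 0.3402 0.0928] rot [ 1.7941e+02  1.0000e-01 -2.1940e+01] F [-8.57  0.13 12.03] w 0.0005 j [ 49.9  24.2 -14.2   0.1 -52.2  18.1]
need units [0.11 0.06 0.23]
```

```bash

python3 -m inch '[{"x":0,"y":0,"z":0.2,"yaw":0},{"x":0,"y":0,"z":0.15,"yaw":0}]'
python3 -m inch '[{"x":0,"y":0,"z":0.15,"yaw":0}]'
```

```text
time_s: 2.4
tcp_pos: [0.5376, 0.3404, 0.0854]
eef_rot: [179.4, 0.0, -21.8]
contact_force: [-21.3, -5.7, 52.5]
gripper_width: 0.0007
time_s: 2.48
tcp_pos: [0.5376, 0.3405, 0.0858]
eef_rot: [179.4, -0.0, -21.7]
contact_force: [-19.1, -6.1, 42.6]
gripper_width: 0.0002
```

```bash

python3 -m inch '[{"x":0,"y":0,"z":-0.5,"yaw":0},{"x":0,"y":0,"z":-1,"yaw":0},{"x":0,"y":0,"z":-1,"yaw":0},{"x":0,"y":0,"z":-1,"yaw":0},{"x":-0.5,"y":0,"z":-1,"yaw":0}]'
python3 - <<'E'
from h import *
i=r.camera_info('wrist'); p,d=r.capture('wrist');W=cloud('',d,i)
m=(W[...,2]>.06)&(W[...,2]<.13)&(p.max(2)<125)&(abs(W[...,0]-.56)<.08)&(abs(W[...,1]-.336)<.06)
q=W[m];A=np.c_[q[:,0],q[:,1],np.ones(len(q))];c=np.linalg.lstsq(A,q[:,2],rcond=None)[0];print(len(q),c,q[:,2].min(),q[:,2].max())
cv2.imwrite('pics/w2.png',p[:,:,::-1])
go([.52,-.255,.2],-98.7)
E
```

```text
time_s: 2.9
tcp_pos: [0.5258, 0.3445, 0.1988]
eef_rot: [179.1, 0.0, -21.8]
contact_force: [0.4, 0.5, -0.7]
gripper_width: 0.0006
4779 [-0.03532657  0.02233509  0.08830868] 0.060923391649835124 0.08097765882686508
t 2.95 tcp [0.5258 0.3469 0.205 ] rot [ 1.7953e+02 -1.5000e-01 -2.1700e+01] F [-0.74  1.13  5.23] w 0.0004 j [ 51.3  17.8  -7.9   0.3 -64.8  16.9]
need units [ 8.68 22.45  0.41] yaw units 19.25
```

```bash

for k in 1; do python3 -m inch '[{"x":0.38,"y":1,"z":0,"yaw":0},{"x":0.38,"y":1,"z":0,"yaw":0},{"x":0.38,"y":1,"z":0,"yaw":0},{"x":0.38,"y":1,"z":0,"yaw":0},{"x":0.38,"y":1,"z":0,"yaw":0}]' 1
python3 -m inch '[{"x":0.38,"y":1,"z":0,"yaw":0},{"x":0.38,"y":1,"z":0,"yaw":0},{"x":0.38,"y":1,"z":0,"yaw":0},{"x":0.38,"y":1,"z":0,"yaw":0},{"x":0.38,"y":1,"z":0,"yaw":0}]'
python3 -m inch '[{"x":0.38,"y":1,"z":0,"yaw":0},{"x":0.38,"y":1,"z":0,"yaw":0},{"x":0.38,"y":1,"z":0,"yaw":0},{"x":0.38,"y":1,"z":0,"yaw":0},{"x":0.38,"y":1,"z":0,"yaw":0}]'
python3 -m inch '[{"x":0.3,"y":0.8,"z":0,"yaw":1},{"x":0.3,"y":0.8,"z":0,"yaw":1},{"x":0,"y":0,"z":0,"yaw":1},{"x":0,"y":0,"z":0,"yaw":1},{"x":0,"y":0,"z":0,"yaw":1}]'
python3 -m inch '[{"x":0,"y":0,"z":0,"yaw":1},{"x":0,"y":0,"z":0,"yaw":1},{"x":0,"y":0,"z":0,"yaw":1},{"x":0,"y":0,"z":0,"yaw":1},{"x":0,"y":0,"z":0,"yaw":1}]'; done
python3 -c "
from h import *
go([.509,-.255,.2],-98.7)"
```

```text
time_s: 3.37
tcp_pos: [0.5257, 0.2162, 0.2089]
eef_rot: [-179.8, -0.5, -21.3]
contact_force: [1.1, -0.5, 0.1]
gripper_width: 0.0282
time_s: 3.78
tcp_pos: [0.5248, 0.0768, 0.2086]
eef_rot: [-179.6, -0.7, -21.2]
contact_force: [0.5, 0.1, 0.1]
gripper_width: 0.0616
time_s: 4.2
tcp_pos: [0.5241, -0.0633, 0.2082]
eef_rot: [-179.4, -0.9, -21.1]
contact_force: [1.1, 0.1, 0.2]
gripper_width: 0.0871
time_s: 4.62
tcp_pos: [0.5221, -0.114, 0.2073]
eef_rot: [-179.0, -0.8, -42.2]
contact_force: [-0.0, 1.2, -0.2]
gripper_width: 0.0875
time_s: 5.03
tcp_pos: [0.523, -0.1152, 0.2064]
eef_rot: [-178.6, -0.5, -63.4]
contact_force: [-0.7, 0.5, 0.5]
gripper_width: 0.0878
t 5.03 tcp [ 0.523  -0.1152  0.2064] rot [-178.58   -0.45  -63.35] F [-0.65  0.49  0.52] w 0.0878 j [  8.6   7.9 -20.6  -0.  -60.   18.1]
need units [4.75 3.02 0.22] yaw units 8.84
```

```bash

python3 -m inch '[{"x":0.8,"y":0.5,"z":0,"yaw":1},{"x":0.8,"y":0.4,"z":0,"yaw":1},{"x":0.6,"y":0.2,"z":0,"yaw":1},{"x":0.5,"y":0,"z":0,"yaw":1},{"x":0.5,"y":0,"z":0,"yaw":1}]'
python3 -m inch '[{"x":0,"y":0,"z":0,"yaw":1},{"x":0,"y":0,"z":0,"yaw":1},{"x":0,"y":0,"z":0,"yaw":1},{"x":0,"y":0,"z":0,"yaw":0.3},{"x":0,"y":0,"z":0,"yaw":0}]'
python3 - <<'E'
from h import *
go([.509,-.255,.15],-98.7)
i=r.camera_info('wrist'); p,d=r.capture('wrist'); cv2.imwrite('pics/w3.png',p[:,:,::-1]); np.savez('w3.npz',p=p,d=d,K=i['mtx'],T=i['pose'])
E
```

```text
time_s: 5.45
tcp_pos: [0.5256, -0.2025, 0.2058]
eef_rot: [-178.2, 0.1, -84.1]
contact_force: [0.7, 0.1, -0.1]
gripper_width: 0.0875
time_s: 5.87
tcp_pos: [0.5265, -0.2061, 0.2045]
eef_rot: [-178.2, 0.5, -98.4]
contact_force: [0.3, -0.3, -0.4]
gripper_width: 0.0879
t 5.87 tcp [ 0.5265 -0.2061  0.2045] rot [-178.18    0.47  -98.38] F [ 0.29 -0.28 -0.44] w 0.0879 j [ -1.7  10.7 -17.3  -0.3 -60.1  -6.5]
need units [2.06 0.48 2.15] yaw units 0.08
```

View pics/w3.png

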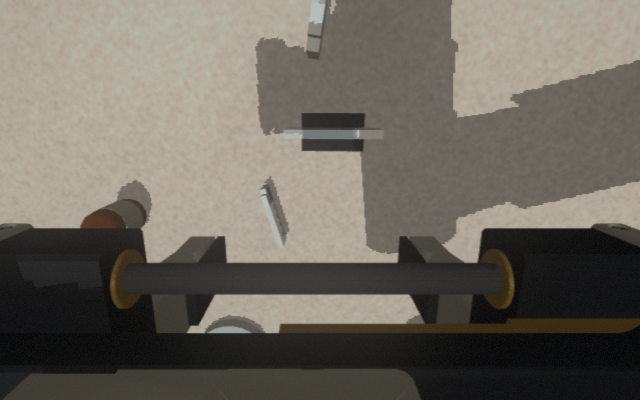

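Wrist view: the stand slide runs from (284,133) to (384,133), with its frosted and notched end on the right. The small look-alike is at (272,213), the long one at (315,30), and the bottle at (110,215). I'll work out the grasp point.

```bash
python3 - <<'E'
from h import *
z=np.load('w3.npz');i=dict(mtx=z['K'],pose=z['T']);p=z['p'];W=cloud('',z['d'],i)
m=(W[...,2]>.040)&(W[...,2]<.06);m[:105]=0;m[165:]=0;m[:,:270]=0;m[:,400:]=0
q=W[m];print(m.sum(),cv2.minAreaRect((q[:,:2]*1000).astype(np.float32)),np.median(q[:,2]))
v,u=np.nonzero(m);print(u.min(),u.max(),v.min(),v.max())
for c in range(340,388,3): 
    k=m[:,c]; print(c,W[:,c][k][:,2].max().round(4) if k.any() else None,p[133,c],end=' | ')
L=ray('',[(u.min()-.5,133.5)],.05,i)[0];R=ray('',[(u.max()+.5,133.5)],.042,i)[0];print(L,R,np.linalg.norm(L-R))
print(ray('',[(312,55),(272,213),(283,245)],.03,i))
E
```

```text
987 ((504.4519348144531, -255.2396240234375), (8.021096229553223, 89.78822326660156), 81.2398910522461) 0.04919309598299909
283 383 129 138
340 0.0502 [115 120 119] | 343 0.0512 [117 124 122] | 346 0.05 [116 121 121] | 349 0.0502 [116 119 120] | 352 0.0513 [122 126 125] | 355 0.0503 [135 140 137] | 358 0.0501 [174 186 184] | 361 0.0504 [132 128 117] | 364 0.0504 [134 127 115] | 367 0.0504 [131 126 115] | 370 0.0502 [132 128 117] | 373 0.0512 [131 127 115] | 376 0.0425 [133 128 115] | 379 0.0426 [131 126 114] | 382 0.0424 [131 126 114] | 385 None [112 104  97] | [ 0.54901092 -0.26210723  0.05      ] [ 0.45973096 -0.2484915   0.042     ] 0.09066586724363891
[[ 0.51391584 -0.32471892  0.03      ]
 [ 0.57543477 -0.18513585  0.03      ]
 [ 0.57029971 -0.14943137  0.03      ]]
```

```bash

python3 -m inch '[{"x":0.7,"y":0.16,"z":0.6,"yaw":0},{"x":0.7,"y":0.16,"z":0.6,"yaw":0},{"x":0.6,"y":0.16,"z":0.6,"yaw":0},{"x":0,"y":0,"z":0.6,"yaw":0},{"x":0,"y":0,"z":0.3,"yaw":0}]'
python3 -c "
from h import *
go([.5084,-.2558,.08],-98.76)"
python3 -m inch '[{"x":0,"y":0,"z":0,"yaw":0},{"x":0,"y":0,"z":0,"yaw":0},{"x":0,"y":0,"z":0,"yaw":0},{"x":0,"y":0,"z":0,"yaw":0},{"x":0,"y":0,"z":0,"yaw":0}]'
python3 -c "
from h import *
go([.5084,-.2558,.08],-98.76)"
```

```text
time_s: 6.33
tcp_pos: [0.5123, -0.2549, 0.1369]
eef_rot: [-177.7, 0.4, -97.5]
contact_force: [-0.3, 0.9, -0.2]
gripper_width: 0.0876
t 6.33 tcp [ 0.5123 -0.2549  0.1369] rot [-177.69    0.42  -97.48] F [-0.35  0.87 -0.24] w 0.0876 j [ -7.1  14.8 -21.7  -0.5 -51.2  -0. ]
need units [0.07 0.24 2.27] yaw units 0.32
time_s: 6.75
tcp_pos: [0.513, -0.254, 0.1373]
eef_rot: [-177.7, 0.4, -97.2]
contact_force: [0.5, -0.2, -0.1]
gripper_width: 0.0877
t 6.75 tcp [ 0.513  -0.254   0.1373] rot [-177.71    0.39  -97.18] F [ 0.5  -0.17 -0.06] w 0.0877 j [ -7.   14.8 -21.6  -0.5 -51.3   0.1]
need units [0.11 0.27 2.28] yaw units 0.39
```

```bash

python3 -m inch '[{"x":0,"y":0,"z":-1,"yaw":0},{"x":0,"y":0,"z":-1,"yaw":0},{"x":0,"y":0,"z":-1,"yaw":0},{"x":0,"y":0,"z":0,"yaw":0}]'
python3 -m inch '[{"x":0,"y":0,"z":1,"yaw":0},{"x":0,"y":0,"z":1,"yaw":0},{"x":0,"y":0,"z":1,"yaw":0},{"x":0,"y":0,"z":0,"yaw":0}]'
python3 -m inch '[{"x":0,"y":1,"z":0,"yaw":0},{"x":0,"y":1,"z":0,"yaw":0},{"x":0,"y":1,"z":0,"yaw":0},{"x":0,"y":0,"z":0,"yaw":0}]'
python3 -m inch '[{"x":0,"y":-1,"z":0,"yaw":0},{"x":0,"y":-1,"z":0,"yaw":0},{"x":0,"y":-1,"z":0,"yaw":0},{"x":0,"y":0,"z":0,"yaw":0}]'
python3 -c "
from h import *
go([.5084,-.2558,.08],-98.76)"
```

```text
time_s: 7.08
tcp_pos: [0.5103, -0.2533, 0.2163]
eef_rot: [-177.7, 0.4, -97.0]
contact_force: [0.9, -0.9, 1.3]
gripper_width: 0.0877
time_s: 7.42
tcp_pos: [0.5186, -0.2534, 0.1475]
eef_rot: [-176.7, 0.3, -96.9]
contact_force: [-2.1, 0.2, -1.0]
gripper_width: 0.0877
time_s: 7.75
tcp_pos: [0.4437, -0.2442, 0.1456]
eef_rot: [-176.7, 0.2, -96.7]
contact_force: [-0.3, -0.2, -0.6]
gripper_width: 0.0877
time_s: 8.08
tcp_pos: [0.5211, -0.2535, 0.1584]
eef_rot: [-176.2, 0.1, -96.6]
contact_force: [1.4, -0.2, 0.2]
gripper_width: 0.0877
t 8.08 tcp [ 0.5211 -0.2535  0.1584] rot [-1.762e+02  1.300e-01 -9.662e+01] F [ 1.41 -0.16  0.23] w 0.0877 j [ -6.7  13.3 -20.6  -0.2 -52.2   0.2]
need units [0.16 0.7  3.1 ] yaw units 0.54
```

```bash

python3 -m inch '[{"x":0,"y":0,"z":-0.4,"yaw":0},{"x":0,"y":0,"z":-0.4,"yaw":0},{"x":0,"y":0,"z":-0.4,"yaw":0},{"x":0,"y":0,"z":-0.4,"yaw":0},{"x":0,"y":0,"z":0,"yaw":0}]' | grep -E 'pos|rot'
python3 -m inch '[{"x":-1,"y":0,"z":0,"yaw":0},{"x":-1,"y":0,"z":0,"yaw":0},{"x":-1,"y":0,"z":0,"yaw":0},{"x":-1,"y":0,"z":0,"yaw":0},{"x":0,"y":0,"z":0,"yaw":0}]'| grep -E 'pos|rot'
python3 -m inch '[{"x":0,"y":0,"z":0,"yaw":-1},{"x":0,"y":0,"z":0,"yaw":-1},{"x":0,"y":0,"z":0,"yaw":-1},{"x":0,"y":0,"z":0,"yaw":-1},{"x":0,"y":0,"z":0,"yaw":0}]'| grep -E 'pos|rot'
python3 -m inch '[{"x":0,"y":0,"z":0.25,"yaw":0},{"x":0,"y":0,"z":0.25,"yaw":0},{"x":0,"y":0,"z":0.25,"yaw":0},{"x":0,"y":0,"z":0.25,"yaw":0},{"x":0,"y":0,"z":0,"yaw":0}]'| grep -E 'pos|rot'
python3 -c "
from h import *
go([.5084,-.2558,.08],-98.76)"
```

```text
tcp_pos: [0.5191, -0.2534, 0.2071]
eef_rot: [-176.0, 0.1, -96.5]
tcp_pos: [0.5291, -0.1522, 0.213]
eef_rot: [-175.6, 0.1, -96.8]
tcp_pos: [0.5271, -0.1504, 0.2168]
eef_rot: [-175.5, -1.2, -79.9]
tcp_pos: [0.5282, -0.1512, 0.1904]
eef_rot: [-175.4, -1.2, -80.4]
t 9.75 tcp [ 0.5282 -0.1512  0.1904] rot [-175.42   -1.16  -80.39] F [-0.12  0.42 -0.09] w 0.0875 j [  5.    8.2 -23.2   1.  -54.    4.1]
need units [3.9  1.83 4.36] yaw units 4.59
```

```bash

python3 -m inch '[{"x":0,"y":0.5,"z":0,"yaw":0},{"x":0,"y":0.5,"z":0,"yaw":0},{"x":0,"y":0.5,"z":0,"yaw":0},{"x":0,"y":0.5,"z":0,"yaw":0},{"x":0,"y":0.5,"z":0,"yaw":0}]' | grep -E 'pos|rot'
python3 -m inch '[{"x":1,"y":0,"z":0,"yaw":0},{"x":1,"y":0,"z":0,"yaw":0},{"x":1,"y":0,"z":0,"yaw":0},{"x":0.5,"y":0,"z":0,"yaw":0},{"x":0.2,"y":0,"z":0,"yaw":0}]'| grep -E 'pos|rot'
python3 -m inch '[{"x":0,"y":-0.3,"z":0,"yaw":0},{"x":0,"y":-0.3,"z":0,"yaw":0},{"x":0,"y":-0.3,"z":0,"yaw":0},{"x":0,"y":-0.3,"z":0,"yaw":0},{"x":0,"y":-0.3,"z":0,"yaw":0}]'| grep -E 'pos|rot'
python3 -m inch '[{"x":0,"y":0,"z":-1,"yaw":0},{"x":0,"y":0,"z":-1,"yaw":0}]'| grep -E 'pos|rot'
python3 -m inch '[{"x":0,"y":0,"z":0,"yaw":0}]'| grep -E 'pos|rot'
python3 -c "
from h import *
go([.5084,-.2558,.08],-98.76)"
```

```text
tcp_pos: [0.464, -0.1623, 0.1828]
eef_rot: [-175.6, -1.2, -80.5]
tcp_pos: [0.4727, -0.256, 0.1869]
eef_rot: [-175.4, -1.2, -80.3]
tcp_pos: [0.5097, -0.2488, 0.1909]
eef_rot: [-175.3, -1.2, -80.5]
tcp_pos: [0.5057, -0.2459, 0.2364]
eef_rot: [-175.9, -1.0, -80.3]
tcp_pos: [0.5083, -0.2458, 0.2408]
eef_rot: [-175.6, -1.1, -80.2]
t 11.25 tcp [ 0.5083 -0.2458  0.2408] rot [-175.57   -1.12  -80.23] F [ 1.38 -0.49  0.7 ] w 0.0874 j [ -6.    7.5 -16.4  -0.1 -61.5  15.9]
need units [0.27 0.56 6.41] yaw units 4.63
```

```bash

python3 -m inch '[{"x":0,"y":0,"z":-1,"yaw":0},{"x":0,"y":0,"z":-1,"yaw":0},{"x":0,"y":0,"z":-0.7,"yaw":0},{"x":0,"y":0,"z":-0.4,"yaw":0},{"x":0,"y":0,"z":-0.15,"yaw":0}]'| grep -E 'pos|rot'
python3 -m inch '[{"x":0,"y":0,"z":0.2,"yaw":0},{"x":0,"y":0,"z":0.4,"yaw":0},{"x":0,"y":0,"z":0.7,"yaw":0},{"x":0,"y":0,"z":1,"yaw":0},{"x":0,"y":0,"z":1,"yaw":0}]'| grep -E 'pos|rot'
python3 -m inch '[{"x":0,"y":0,"z":-0.2,"yaw":0}]'| grep -E 'pos|rot'
python3 -m inch '[{"x":0,"y":0,"z":0,"yaw":0}]'| grep -E 'pos|rot'
```

```text
tcp_pos: [0.5046, -0.2414, 0.3247]
eef_rot: [-175.6, -1.1, -79.9]
tcp_pos: [0.5137, -0.2409, 0.2397]
eef_rot: [-175.2, -1.2, -79.9]
tcp_pos: [0.5098, -0.2395, 0.2367]
eef_rot: [-175.8, -0.9, -79.9]
tcp_pos: [0.5093, -0.2397, 0.2359]
eef_rot: [-176.0, -0.9, -79.9]
```

```bash

python3 -m inch '[{"x":0,"y":0,"z":0.3,"yaw":0},{"x":0,"y":0,"z":0.7,"yaw":0},{"x":0,"y":0,"z":1,"yaw":0},{"x":0,"y":0,"z":-1,"yaw":0},{"x":0,"y":0,"z":-0.8,"yaw":0}]'| grep -E 'pos|rot'
python3 -m inch '[{"x":0,"y":0,"z":-0.4,"yaw":0},{"x":0,"y":0,"z":-0.1,"yaw":0},{"x":0,"y":0,"z":0.2,"yaw":0},{"x":0,"y":0,"z":0.5,"yaw":0},{"x":0,"y":0,"z":0.9,"yaw":0}]'| grep -E 'pos|rot'
python3 -m inch '[{"x":0,"y":0,"z":-1,"yaw":0},{"x":0,"y":0,"z":-0.7,"yaw":0},{"x":0,"y":0,"z":-0.4,"yaw":0},{"x":0,"y":0,"z":-0.1,"yaw":0},{"x":0,"y":0,"z":0,"yaw":0}]'| grep -E 'pos|rot'
```

```text
tcp_pos: [0.5089, -0.2395, 0.2269]
eef_rot: [-176.2, -0.8, -79.9]
tcp_pos: [0.5161, -0.2408, 0.2079]
eef_rot: [-175.3, -1.1, -79.9]
tcp_pos: [0.5081, -0.2392, 0.2541]
eef_rot: [-175.9, -0.8, -80.0]
```

```bash

python3 -m inch '[{"x":0,"y":0.6,"z":0,"yaw":0},{"x":0,"y":0.9,"z":0,"yaw":0},{"x":0,"y":0.9,"z":0,"yaw":0},{"x":0,"y":0.9,"z":0,"yaw":0},{"x":0,"y":0.9,"z":0,"yaw":0}]'| grep -E 'pos|rot'
python3 -m inch '[{"x":0,"y":0.9,"z":0,"yaw":0},{"x":0,"y":0.9,"z":0,"yaw":0},{"x":0,"y":0.9,"z":0,"yaw":0},{"x":0,"y":0.9,"z":0,"yaw":0},{"x":0,"y":0.5,"z":0,"yaw":0}]'| grep -E 'pos|rot'
python3 -c "
from h import *
go([.5084,-.2558,.2],-98.76)"
```

```text
tcp_pos: [0.4045, -0.2569, 0.2413]
eef_rot: [-176.0, -0.7, -79.8]
tcp_pos: [0.2961, -0.2743, 0.229]
eef_rot: [-176.1, -0.5, -79.8]
t 14.33 tcp [ 0.2961 -0.2743  0.229 ] rot [-176.11   -0.54  -79.85] F [ 0.24  0.27 -0.95] w 0.0877 j [-15.7  -8.  -32.9  -1.4 -61.4  26.5]
need units [ 0.76 -8.39  1.74] yaw units 4.73
```

```bash

python3 -m inch '[{"x":0.2,"y":0.5,"z":0.8,"yaw":0},{"x":0.2,"y":0.5,"z":0.9,"yaw":0},{"x":0.2,"y":0.5,"z":0.9,"yaw":0},{"x":0.2,"y":0.5,"z":0.6,"yaw":0},{"x":0,"y":0.4,"z":0.2,"yaw":0}]'| grep -E 'pos|rot'
python3 -c "
from h import *
go([.5084,-.2558,.2],-98.76)"
```

```text
tcp_pos: [0.2448, -0.3058, 0.1378]
eef_rot: [-175.6, -0.8, -79.9]
t 14.75 tcp [ 0.2448 -0.3058  0.1378] rot [-175.64   -0.78  -79.87] F [-0.02  0.05  0.74] w 0.0881 j [-23.9  -3.4 -42.   -2.4 -47.4  35.7]
need units [ -0.08 -10.89  -1.67] yaw units 4.72
```

```bash

python3 -m inch '[{"x":0,"y":0.8,"z":0.4,"yaw":0},{"x":0,"y":0.8,"z":0.3,"yaw":0},{"x":0,"y":0.8,"z":0.2,"yaw":0},{"x":0,"y":0.8,"z":0,"yaw":0}]'| grep -E 'pos|rot'
python3 -c "
from h import *
go([.5084,-.2558,.2],-98.76)"
python3 -m inch '[{"x":0,"y":0.8,"z":0,"yaw":0},{"x":-0.3,"y":0.7,"z":0,"yaw":0}]'| grep -E 'pos|rot|for'
python3 -c "
from h import *
go([.5084,-.2558,.2],-98.76)"
```

```text
tcp_pos: [0.1655, -0.3199, 0.1068]
eef_rot: [-175.7, -0.7, -79.8]
t 15.08 tcp [ 0.1655 -0.3199  0.1068] rot [-175.73   -0.72  -79.81] F [ 0.38 -0.92  0.32] w 0.0878 j [-33.4  -3.6 -46.9  -3.5 -43.2  46.1]
need units [ -0.05 -14.19  -2.68] yaw units 4.74
tcp_pos: [0.1259, -0.3197, 0.1037]
eef_rot: [-175.8, -0.7, -79.8]
contact_force: [0.3, 0.0, 0.0]
t 15.25 tcp [ 0.1259 -0.3197  0.1037] rot [-175.76   -0.72  -79.79] F [0.25 0.05 0.  ] w 0.0878 j [-38.1  -5.  -48.5  -3.9 -43.3  51.1]
need units [  0.24 -15.75  -2.69] yaw units 4.74
```

```bash

python3 -m inch '[{"x":0.17,"y":-1,"z":-0.8,"yaw":0},{"x":0.17,"y":-1,"z":-0.8,"yaw":0},{"x":0.17,"y":-1,"z":-0.8,"yaw":0},{"x":0.17,"y":-1,"z":-0.8,"yaw":0},{"x":0.17,"y":-1,"z":-0.8,"yaw":0}]'| grep -E 'pos|rot'
python3 -m inch '[{"x":0.17,"y":-1,"z":-0.4,"yaw":0},{"x":0.17,"y":-1,"z":0,"yaw":0},{"x":0.17,"y":-1,"z":0,"yaw":0},{"x":0.17,"y":-1,"z":0,"yaw":0},{"x":0.17,"y":-1,"z":0,"yaw":0}]'| grep -E 'pos|rot'
python3 -m inch '[{"x":0.17,"y":-1,"z":0,"yaw":0},{"x":0.17,"y":-1,"z":0,"yaw":0},{"x":0.17,"y":-1,"z":0,"yaw":0},{"x":0.17,"y":-1,"z":0,"yaw":0},{"x":0.17,"y":-1,"z":0,"yaw":0}]'| grep -E 'pos|rot'
python3 -m inch '[{"x":0.17,"y":-1,"z":0,"yaw":0},{"x":0.17,"y":-1,"z":0,"yaw":0},{"x":0.17,"y":-1,"z":0,"yaw":0},{"x":0.17,"y":-1,"z":0,"yaw":0},{"x":0.17,"y":-1,"z":0,"yaw":0}]'| grep -E 'pos|rot'
python3 -c "
from h import *
go([.70,-.33,.25],-98.76)"
```

```text
tcp_pos: [0.237, -0.3152, 0.212]
eef_rot: [-176.2, -0.1, -80.6]
tcp_pos: [0.3716, -0.3162, 0.2403]
eef_rot: [-175.5, -0.7, -80.6]
tcp_pos: [0.505, -0.3153, 0.252]
eef_rot: [-175.4, -0.7, -80.6]
tcp_pos: [0.6379, -0.3145, 0.2627]
eef_rot: [-175.4, -0.7, -80.6]
t 16.92 tcp [ 0.6379 -0.3145  0.2627] rot [-175.42   -0.7   -80.58] F [0.26 0.1  0.8 ] w 0.0874 j [-11.1  20.8   4.6  -1.  -69.3  20.9]
need units [ 1.01 -2.3   0.71] yaw units 4.54
```

```bash

python3 -m inch '[{"x":0.2,"y":-0.8,"z":0,"yaw":0},{"x":0,"y":-0.3,"z":0,"yaw":0},{"x":0,"y":0,"z":0,"yaw":0}]'| grep -E 'pos|rot'
python3 -m inch '[{"x":0,"y":0,"z":1,"yaw":0},{"x":0,"y":0,"z":1,"yaw":0},{"x":0,"y":0,"z":1,"yaw":0},{"x":0,"y":0,"z":0,"yaw":0}]'| grep -E 'pos|rot'
python3 -m inch '[{"x":0,"y":0,"z":0,"yaw":0}]'| grep -E 'pos|rot'
python3 -m inch '[{"x":0,"y":0,"z":-1,"yaw":0},{"x":0,"y":0,"z":-1,"yaw":0},{"x":0,"y":0,"z":-1,"yaw":0},{"x":0,"y":0,"z":0,"yaw":0}]'| grep -E 'pos|rot'
python3 -m inch '[{"x":0,"y":0,"z":0,"yaw":0}]'| grep -E 'pos|rot'
python3 -c "
from h import *
go([.70,-.33,.25],-98.76)"
```

```text
tcp_pos: [0.6714, -0.3138, 0.2627]
eef_rot: [-175.5, -0.7, -80.5]
tcp_pos: [0.6764, -0.3134, 0.1875]
eef_rot: [-175.4, -0.7, -80.5]
tcp_pos: [0.6756, -0.3135, 0.1878]
eef_rot: [-175.4, -0.7, -80.5]
tcp_pos: [0.6665, -0.3142, 0.2693]
eef_rot: [-175.5, -0.8, -80.6]
tcp_pos: [0.6664, -0.3145, 0.2725]
eef_rot: [-175.4, -0.9, -80.6]
t 18.00 tcp [ 0.6664 -0.3145  0.2725] rot [-175.36   -0.85  -80.57] F [-0.15  1.16 -1.48] w 0.0875 j [-10.6  22.9   8.9  -0.8 -71.4  20.3]
need units [ 0.82 -1.14  1.01] yaw units 4.55
```

The arm's motion has left the tool tilted about 4.5° towards +x. An end-to-end grip at the notch needs a level tool along the slide, so I'm changing plan:
1. Grip the slide by its faces and stand it on free bench.
2. Tip it label-up.
3. Take it across its 40 mm width.

```bash

python3 -m inch '[{"x":-0.5,"y":0.9,"z":0,"yaw":-1},{"x":-0.4,"y":0.9,"z":0,"yaw":-1},{"x":-0.3,"y":0.9,"z":0,"yaw":-1},{"x":-0.3,"y":0.9,"z":0,"yaw":-1},{"x":-0.2,"y":0.9,"z":0,"yaw":-1}]' -0.1 20| grep -E 'pos|rot'
python3 -m inch '[{"x":0,"y":0.9,"z":0,"yaw":-1},{"x":0,"y":0,"z":0,"yaw":-1},{"x":0,"y":0,"z":0,"yaw":-1},{"x":0,"y":0,"z":0,"yaw":-1},{"x":0,"y":0,"z":0,"yaw":-1}]'| grep -E 'pos|rot'
python3 -m inch '[{"x":0,"y":0,"z":0,"yaw":-1},{"x":0,"y":0,"z":0,"yaw":-1},{"x":0,"y":0,"z":0,"yaw":-1},{"x":0,"y":0,"z":0,"yaw":-1},{"x":0,"y":0,"z":0,"yaw":-1}]'| grep -E 'pos|rot'
python3 -c "
from h import *
go([.5045,-.2552,.1],-8.76)"
```

```text
tcp_pos: [0.5474, -0.3075, 0.2685]
eef_rot: [-175.6, -2.9, -59.8]
tcp_pos: [0.5201, -0.3203, 0.2742]
eef_rot: [-176.8, -4.8, -38.9]
tcp_pos: [0.5182, -0.3211, 0.2806]
eef_rot: [-178.7, -6.0, -17.9]
t 19.25 tcp [ 0.5182 -0.3211  0.2806] rot [-178.74   -6.04  -17.87] F [-0.3   0.38  0.24] w 0.0394 j [-14.    9.7  -8.3  -0.9 -65.9  86.5]
need units [-2.08 -2.19  7.09] yaw units -2.28
```

```bash

python3 -m inch '[{"x":-0.5,"y":-0.6,"z":1,"yaw":-0.8},{"x":-0.5,"y":-0.6,"z":1,"yaw":-0.8},{"x":-0.5,"y":-0.5,"z":1,"yaw":-0.7},{"x":-0.5,"y":-0.5,"z":1,"yaw":0},{"x":0,"y":0,"z":0.8,"yaw":0}]' | grep -E 'pos|rot'
python3 -c "
from h import *
go([.5045,-.2552,.042],-8.76)"
python3 -m inch '[{"x":0,"y":0,"z":0,"yaw":0}]' | grep -E 'pos|rot'
python3 -c "
from h import *
go([.5045,-.2552,.042],-8.76)"
```

```text
tcp_pos: [0.4973, -0.2592, 0.1638]
eef_rot: [180.0, -7.3, -7.9]
t 19.67 tcp [ 0.4973 -0.2592  0.1638] rot [179.97  -7.27  -7.93] F [0.14 0.24 0.41] w 0.0397 j [ -7.5   9.5 -25.3   0.1 -47.9  89.5]
need units [-0.36 -0.2   4.87] yaw units 0.21
tcp_pos: [0.4951, -0.2582, 0.1611]
eef_rot: [-180.0, -7.0, -7.9]
t 19.75 tcp [ 0.4951 -0.2582  0.1611] rot [-179.99   -7.03   -7.9 ] F [-0.36 -0.43  0.49] w 0.0393 j [ -7.4   9.6 -25.6   0.1 -47.8  89.5]
need units [-0.23 -0.17  4.77] yaw units 0.21
```

```bash

python3 -m inch '[{"x":-0.1,"y":-0.1,"z":0.6,"yaw":0.1},{"x":-0.1,"y":-0.1,"z":0.8,"yaw":0.1},{"x":0,"y":0,"z":0.8,"yaw":0},{"x":0,"y":0,"z":0.8,"yaw":0},{"x":0,"y":0,"z":0.6,"yaw":0}]' | grep -E 'pos|rot'
python3 -c "
from h import *
go([.5045,-.2552,.042],-8.76)"
```

```text
tcp_pos: [0.508, -0.2564, 0.0806]
eef_rot: [180.0, -8.0, -8.6]
t 20.17 tcp [ 0.508  -0.2564  0.0806] rot [179.96  -7.97  -8.65] F [ 0.53 -1.2   0.36] w 0.0395 j [ -6.9  15.7 -30.6   0.5 -35.8  87.9]
need units [-0.36 -0.03  1.51] yaw units 0.03
```

```bash

python3 -m inch '[{"x":-0.2,"y":0,"z":0.6,"yaw":0},{"x":-0.15,"y":0,"z":0.55,"yaw":0},{"x":0,"y":0,"z":0.2,"yaw":0}]' | grep -E 'pos|rot|force'
python3 -m inch '[{"x":0,"y":0,"z":0,"yaw":0},{"x":0,"y":0,"z":0,"yaw":0},{"x":0,"y":0,"z":0,"yaw":0},{"x":0,"y":0,"z":0,"yaw":0}]' -1 20
python3 -c "
from h import *
go([.5045,-.2552,.042],-8.76)"
```

```text
tcp_pos: [0.5067, -0.2574, 0.0481]
eef_rot: [179.9, -8.2, -8.7]
contact_force: [0.2, -0.4, 0.1]
time_s: 20.75
tcp_pos: [0.5097, -0.2588, 0.0522]
eef_rot: [179.9, -8.5, -8.7]
contact_force: [0.6, -0.1, 0.5]
gripper_width: 0.0182
t 20.75 tcp [ 0.5097 -0.2588  0.0522] rot [179.85  -8.46  -8.66] F [ 0.58 -0.14  0.49] w 0.0182 j [ -7.1  18.  -32.4   0.7 -31.2  87.8]
need units [-0.29 -0.11  0.37] yaw units 0.03
```

```bash

python3 -m inch '[{"x":-0.25,"y":-0.13,"z":0.4,"yaw":0},{"x":0,"y":0,"z":0.15,"yaw":0},{"x":0,"y":0,"z":0,"yaw":0}]' -1 30
python3 -c "
from h import *
go([.5045,-.2552,.042],-8.76)"
```

```text
time_s: 21.0
tcp_pos: [0.5074, -0.255, 0.0416]
eef_rot: [179.8, -8.7, -8.6]
contact_force: [0.0, -0.3, -0.5]
gripper_width: 0.0075
t 21.00 tcp [ 0.5074 -0.255   0.0416] rot [179.85  -8.7   -8.64] F [ 0.01 -0.32 -0.51] w 0.0075 j [ -6.6  18.6 -33.7   0.9 -29.1  87.2]
need units [-0.11  0.03 -0.03] yaw units 0.03
```

```bash

python3 -m inch '[{"x":0,"y":0,"z":-0.6,"yaw":0},{"x":0,"y":0,"z":-1,"yaw":0},{"x":0,"y":0,"z":-1,"yaw":0},{"x":0,"y":0,"z":-0.3,"yaw":0}]' -1 30
python3 -m inch '[{"x":-0.27,"y":-0.96,"z":0,"yaw":1},{"x":-0.34,"y":-0.94,"z":0,"yaw":1},{"x":-0.4,"y":-0.91,"z":0,"yaw":1},{"x":-0.47,"y":-0.88,"z":0,"yaw":1},{"x":-0.53,"y":-0.85,"z":0,"yaw":1}]'
```

```text
time_s: 21.33
tcp_pos: [0.4948, -0.2528, 0.115]
eef_rot: [179.8, -8.4, -8.6]
contact_force: [0.8, 0.2, -1.0]
gripper_width: 0.0083
time_s: 21.75
tcp_pos: [0.4829, -0.129, 0.1152]
eef_rot: [-176.9, -8.5, -29.9]
contact_force: [1.2, -0.8, 1.3]
gripper_width: 0.0077
```

```bash

python3 -m inch '[{"x":-0.55,"y":-0.85,"z":0,"yaw":1},{"x":-0.6,"y":-0.8,"z":0,"yaw":1},{"x":-0.65,"y":-0.75,"z":0,"yaw":1},{"x":-0.72,"y":-0.7,"z":0,"yaw":1},{"x":-0.78,"y":-0.64,"z":0,"yaw":1}]'
python3 -m inch '[{"x":-0.83,"y":-0.57,"z":0,"yaw":1},{"x":-0.87,"y":-0.5,"z":0,"yaw":1},{"x":-0.9,"y":-0.43,"z":0,"yaw":1},{"x":-0.93,"y":-0.36,"z":0,"yaw":1},{"x":-0.95,"y":-0.29,"z":0,"yaw":1}]'
python3 -c "
from h import *
go([.46,.13,.06],-93.8)"
```

```text
time_s: 22.17
tcp_pos: [0.475, 0.0021, 0.1125]
eef_rot: [-173.8, -6.8, -51.2]
contact_force: [0.7, -0.2, -0.8]
gripper_width: 0.0075
time_s: 22.58
tcp_pos: [0.4631, 0.1334, 0.1093]
eef_rot: [-171.6, -4.1, -72.1]
contact_force: [0.7, 0.3, -1.3]
gripper_width: 0.0075
t 22.58 tcp [0.4631 0.1334 0.1093] rot [-171.55   -4.09  -72.11] F [ 0.69  0.25 -1.33] w 0.0075 j [ 45.2   5.1 -44.8  13.1 -35.1 -37.4]
need units [-0.05  0.45  1.93] yaw units 5.42
```

```bash

python3 -m inch '[{"x":0,"y":0.05,"z":0,"yaw":1},{"x":0,"y":0.05,"z":0,"yaw":1},{"x":0,"y":0,"z":0.2,"yaw":1},{"x":0,"y":0,"z":0.4,"yaw":1},{"x":0,"y":0,"z":0.5,"yaw":1}]'
python3 -m inch '[{"x":0,"y":0,"z":0.5,"yaw":0.4},{"x":0,"y":0,"z":0.3,"yaw":0},{"x":0,"y":0,"z":0.2,"yaw":0}]' -1 8
python3 - <<'E'
from h import *
go([.46,.13,.033],-93.8)
i=r.camera_info('side');p,d=r.capture('side');W=cloud('side',d)
o=cv2.resize(p[120:280,200:420],(800,580),interpolation=3)[:,:,::-1];cv2.imwrite('pics/s4.png',np.clip(o.astype(int)*1.4,0,255).astype(np.uint8))
E
```

```text
time_s: 23.0
tcp_pos: [0.4674, 0.1407, 0.085]
eef_rot: [-170.3, -0.4, -92.4]
contact_force: [-0.4, 0.3, -0.3]
gripper_width: 0.0078
time_s: 23.25
tcp_pos: [0.472, 0.1409, 0.0593]
eef_rot: [-170.2, -0.0, -94.3]
contact_force: [-0.3, 0.8, -1.2]
gripper_width: 0.008
t 23.25 tcp [0.472  0.1409 0.0593] rot [-1.7023e+02 -2.0000e-02 -9.4330e+01] F [-0.25  0.84 -1.21] w 0.0080 j [ 44.4  10.4 -48.9  17.5 -25.2 -64.3]
need units [0.47 0.62 0.96] yaw units -0.13
```

View pics/s4.png

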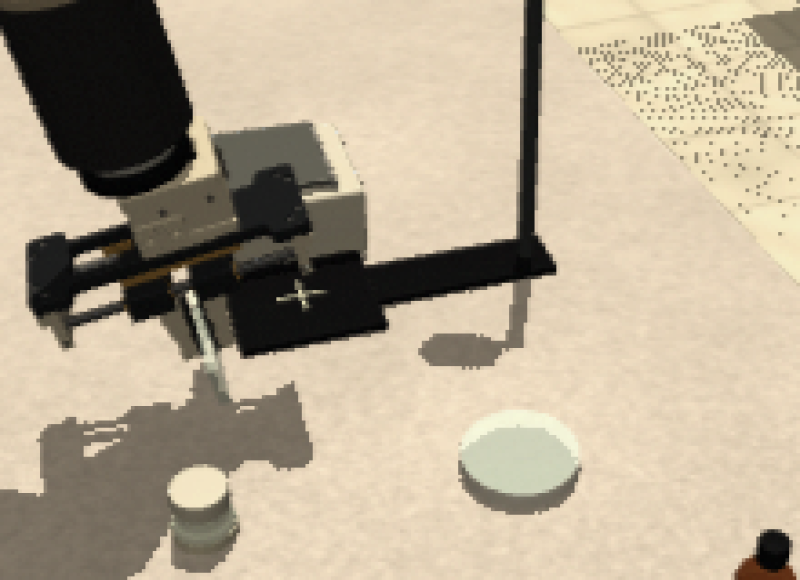

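Picture 7: the cover is shut and the slide is held near (205,330) in the crop, with its clear end towards the camera and low. The bench there is clear. I'll set the slide down with a light grip so it levels on the bench.

```bash

python3 -m inch '[{"x":0.2,"y":0.4,"z":0.4,"yaw":0},{"x":0.1,"y":0.35,"z":0.35,"yaw":0},{"x":0,"y":0.1,"z":0.2,"yaw":0},{"x":0,"y":0,"z":0.15,"yaw":0}]' -1 6
python3 -m inch '[{"x":0,"y":0,"z":0.15,"yaw":0}]'
python3 -c "
from h import *
go([.46,.13,.033],-93.8)"
```

```text
time_s: 23.63
tcp_pos: [0.4578, 0.138, 0.0299]
eef_rot: [-169.9, 0.3, -94.1]
contact_force: [-3.7, 0.3, 9.4]
gripper_width: 0.008
time_s: 23.72
tcp_pos: [0.4589, 0.1383, 0.0268]
eef_rot: [-169.9, 0.3, -94.1]
contact_force: [-4.5, -1.1, 10.3]
gripper_width: 0.0085
t 23.72 tcp [0.4589 0.1383 0.0268] rot [-169.88    0.31  -94.09] F [-4.54 -1.07 10.33] w 0.0085 j [ 43.9  12.4 -55.6  26.5 -16.5 -73.1]
need units [ 0.33 -0.11 -0.23] yaw units -0.07
```

```bash

python3 -m inch '[{"x":0,"y":0,"z":0,"yaw":0},{"x":0,"y":0,"z":0,"yaw":0},{"x":0,"y":0,"z":0,"yaw":0}]' -0.5 10
python3 -m inch '[{"x":0,"y":0,"z":0,"yaw":0},{"x":0,"y":0,"z":0,"yaw":0}]' -0.1
python3 - <<'E'
from h import *
go([.46,.13,.033],-93.8)
p,d=r.capture('side')
o=cv2.resize(p[140:260,200:320],(600,600),interpolation=3)[:,:,::-1];cv2.imwrite('pics/s5.png',np.clip(o.astype(int)*1.4,0,255).astype(np.uint8))
E
```

```text
time_s: 23.97
tcp_pos: [0.4596, 0.138, 0.0275]
eef_rot: [-169.8, 0.3, -94.1]
contact_force: [-0.4, -0.6, -1.1]
gripper_width: 0.0201
time_s: 24.13
tcp_pos: [0.4601, 0.1382, 0.0281]
eef_rot: [-169.8, 0.3, -94.1]
contact_force: [-0.8, 0.5, -0.1]
gripper_width: 0.0303
t 24.13 tcp [0.4601 0.1382 0.0281] rot [-169.79    0.31  -94.09] F [-0.75  0.55 -0.12] w 0.0303 j [ 43.8  12.4 -55.5  26.4 -16.7 -72.9]
need units [ 0.32 -0.06 -0.19] yaw units -0.07
```

View pics/s5.png

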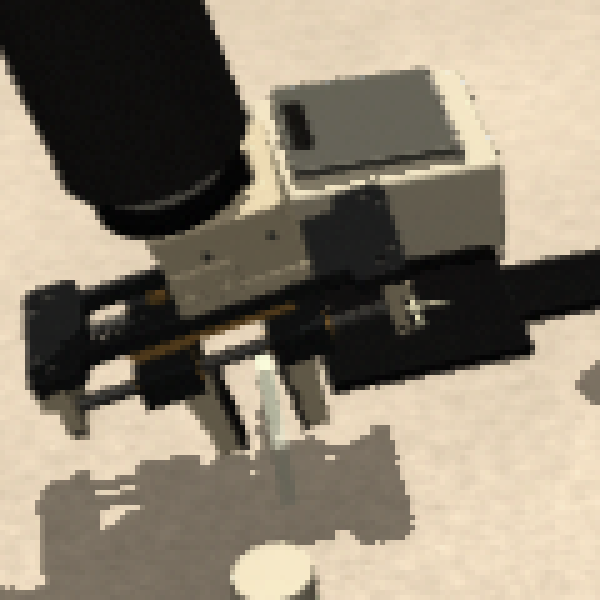

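The slide now stands upright and free between the open fingers at (270,400), and the cover is still shut. I'll raise the tool and turn for the end-to-end grip at the notch; this time the tilt lies across the jaws, so it does no harm.

```bash

python3 -m inch '[{"x":0,"y":0,"z":-0.4,"yaw":0},{"x":0,"y":0,"z":-0.8,"yaw":0},{"x":0,"y":0,"z":-1,"yaw":0},{"x":0,"y":0,"z":-1,"yaw":0},{"x":0,"y":0,"z":-1,"yaw":-0.5}]' | grep -E 'pos|rot|for'
python3 -m inch '[{"x":0,"y":0,"z":-0.3,"yaw":-1},{"x":0,"y":0,"z":0,"yaw":-1},{"x":0,"y":0,"z":0,"yaw":-1},{"x":0,"y":0,"z":0,"yaw":-1},{"x":0,"y":0,"z":0,"yaw":-1}]' 1 | grep -E 'pos|rot|for'
python3 -m inch '[{"x":0,"y":0,"z":0,"yaw":-1},{"x":0,"y":0,"z":0,"yaw":-1},{"x":0,"y":0,"z":0,"yaw":-1},{"x":0,"y":0,"z":0,"yaw":-1},{"x":0,"y":0,"z":0,"yaw":-1}]' | grep -E 'pos|rot|for'
python3 -m inch '[{"x":0,"y":0,"z":0,"yaw":-1},{"x":0,"y":0,"z":0,"yaw":-1},{"x":0,"y":0,"z":0,"yaw":-1},{"x":0,"y":0,"z":0,"yaw":-1},{"x":0,"y":0,"z":0,"yaw":-1}]' | grep -E 'pos|rot|for'
python3 -m inch '[{"x":0,"y":0,"z":0,"yaw":-1},{"x":0,"y":0,"z":0,"yaw":-1},{"x":0,"y":0,"z":0,"yaw":-1},{"x":0,"y":0,"z":0,"yaw":-1},{"x":0,"y":0,"z":0,"yaw":-1}]' | grep -E 'pos|rot|for'
python3 - <<'E'
from h import *
go([.457,.137,.07],-3.8)
i=r.camera_info('wrist'); p,d=r.capture('wrist'); cv2.imwrite('pics/w6.png',p[:,:,::-1]); np.savez('w6.npz',p=p,d=d,K=i['mtx'],T=i['pose'])
W=cloud('',d,i);m=(W[...,2]>.034)&(W[...,2]<.046)&(abs(W[...,0]-.46)<.06)&(abs(W[...,1]-.137)<.07);m[225:]=0
v,u=np.nonzero(m);q=W[m]
if len(q): print(len(q),u.min(),u.max(),v.min(),v.max(),cv2.minAreaRect((q[:,:2]*1000).astype(np.float32)),np.median(q[:,2]))
E
```

```text
tcp_pos: [0.4375, 0.1364, 0.1296]
eef_rot: [-170.5, -0.5, -92.2]
contact_force: [1.0, 0.7, 0.3]
tcp_pos: [0.4375, 0.1399, 0.1453]
eef_rot: [-170.6, -3.4, -71.5]
contact_force: [0.4, 0.0, 0.2]
tcp_pos: [0.4368, 0.1399, 0.1459]
eef_rot: [-172.4, -6.5, -50.6]
contact_force: [-0.1, -0.3, -0.0]
tcp_pos: [0.436, 0.1397, 0.146]
eef_rot: [-175.2, -8.7, -29.5]
contact_force: [0.3, -0.2, -1.2]
tcp_pos: [0.4352, 0.1395, 0.146]
eef_rot: [-178.6, -9.8, -8.3]
contact_force: [-0.4, -0.4, -0.4]
t 26.27 tcp [0.4352 0.1395 0.146 ] rot [-178.62   -9.8    -8.26] F [-0.4  -0.45 -0.38] w 0.0873 j [ 48.8  -1.1 -44.8  11.6 -40.3  24.6]
need units [0.35 0.05 3.15] yaw units -1.11
1081 262 365 184 200 ((462.05670166015625, 135.75840759277344), (82.01728057861328, 8.083477020263672), 85.814453125) 0.03931595150006406
```

View pics/w6.png

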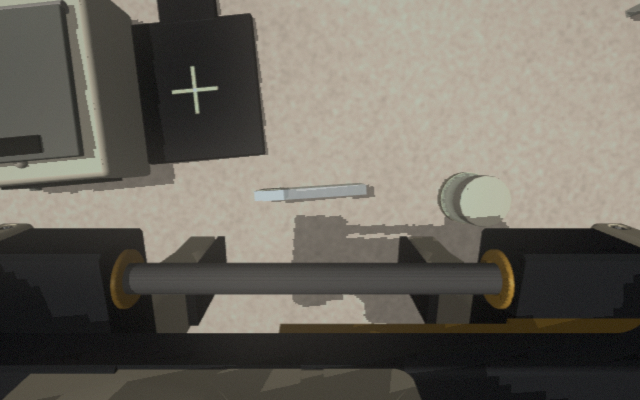

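The wrist view shows the slide upright from (254,196) to (368,189). Its full-height part measures 82.0 × 8.1 mm, so the notch end is on the left, towards the housing. The centre is (0.462, 0.136) and the length lies at 85.8°.

```bash

python3 -m inch '[{"x":0.1,"y":0.1,"z":0.5,"yaw":-1},{"x":0.1,"y":0.1,"z":0.7,"yaw":0},{"x":0.1,"y":0,"z":0.8,"yaw":0},{"x":0.1,"y":0,"z":0.5,"yaw":0},{"x":0,"y":0,"z":0,"yaw":0}]' | grep -E 'pos|rot|for'
python3 -c "
from h import *
go([.4605,.1358,.0455],-4.2)"
```

```text
tcp_pos: [0.4566, 0.135, 0.0861]
eef_rot: [-179.0, -10.1, -4.1]
contact_force: [-0.4, 0.3, -0.2]
t 26.73 tcp [0.4566 0.135  0.0861] rot [-179.03  -10.05   -4.09] F [-0.43  0.26 -0.15] w 0.0872 j [ 45.4   5.9 -48.6  14.6 -28.9  28.2]
need units [-0.13 -0.01  1.63] yaw units 0.03
```

```bash

python3 -m inch '[{"x":-0.05,"y":0,"z":0.4,"yaw":0},{"x":-0.05,"y":0,"z":0.45,"yaw":0},{"x":0,"y":0,"z":0.3,"yaw":0},{"x":0,"y":0,"z":0.2,"yaw":0},{"x":0,"y":0,"z":0.1,"yaw":0}]' | grep -E 'pos|rot|for'
python3 -c "
from h import *
go([.4605,.1358,.0455],-4.2)"
```

```text
tcp_pos: [0.4611, 0.1358, 0.0509]
eef_rot: [-178.9, -10.1, -4.5]
contact_force: [1.2, 1.5, 0.5]
t 27.15 tcp [0.4611 0.1358 0.0509] rot [-178.94  -10.11   -4.5 ] F [1.21 1.52 0.52] w 0.0875 j [ 44.4   9.9 -51.9  18.9 -21.8  24. ]
need units [-0.06  0.01  0.21] yaw units -0.08
```

```bash

python3 -m inch '[{"x":-0.05,"y":0,"z":0.2,"yaw":0},{"x":0,"y":0,"z":0,"yaw":0}]' | grep -E 'pos|rot|for'
python3 -m inch '[{"x":0,"y":0,"z":0,"yaw":0},{"x":0,"y":0,"z":0,"yaw":0},{"x":0,"y":0,"z":0,"yaw":0}]' -1 15
python3 -c "
from h import *
go([.4605,.1358,.0455],-4.2)"
```

```text
tcp_pos: [0.461, 0.1362, 0.046]
eef_rot: [-178.9, -10.1, -4.6]
contact_force: [0.9, 0.0, -0.1]
time_s: 27.57
tcp_pos: [0.4612, 0.1364, 0.0468]
eef_rot: [-178.9, -10.2, -4.6]
contact_force: [0.4, 0.3, -1.5]
gripper_width: 0.0813
t 27.57 tcp [0.4612 0.1364 0.0468] rot [-178.88  -10.19   -4.59] F [ 0.37  0.33 -1.51] w 0.0813 j [ 44.3  10.3 -52.6  19.9 -20.7  22.9]
need units [-0.03  0.03  0.05] yaw units -0.10
```

```bash

python3 -m inch '[{"x":-0.2,"y":0,"z":0.1,"yaw":0},{"x":-0.3,"y":0,"z":0.08,"yaw":0},{"x":-0.3,"y":0,"z":0.1,"yaw":0}]' -1 12| grep -E 'pos|rot|for|wid'
python3 -m inch '[{"x":-0.3,"y":0,"z":0.15,"yaw":0},{"x":-0.3,"y":0,"z":0.2,"yaw":0}]' | grep -E 'pos|rot|for|wid'
python3 - <<'E'
from h import *
go([.4605,.1358,.0455],-4.2)
i=r.camera_info('wrist'); p,d=r.capture('wrist')
W=cloud('',d,i);m=(W[...,2]>.008)&(W[...,2]<.06)&(abs(W[...,0]-.46)<.05)&(abs(W[...,1]-.137)<.03);m[235:]=0
q=W[m];print(len(q),q.min(0),q.max(0))
c=np.linalg.lstsq(np.c_[q[:,:2],np.ones(len(q))],q[:,2],rcond=None)[0];print('plane',c)
o=p[:,:,::-1][60:360,140:500];cv2.imwrite('pics/w7.png',cv2.resize(o,None,fx=1.6,fy=1.6))
E
```

```text
tcp_pos: [0.4457, 0.1384, 0.0401]
eef_rot: [-178.8, -10.5, -4.7]
contact_force: [-3.0, -5.9, 20.3]
gripper_width: 0.0818
tcp_pos: [0.4356, 0.1401, 0.0346]
eef_rot: [-178.7, -10.4, -4.8]
contact_force: [-9.1, -8.1, 16.3]
gripper_width: 0.0817
t 27.98 tcp [0.4356 0.1401 0.0346] rot [-178.71  -10.39   -4.8 ] F [-9.06 -8.13 16.3 ] w 0.0817 j [ 46.2   9.5 -58.3  26.7 -16.3  13.8]
need units [ 1.07  0.08 -0.25] yaw units -0.15
3462 [0.4445686  0.10705446 0.00801389] [0.46398763 0.16699755 0.02373821]
plane [-0.97195305  0.06203307  0.44779571]
```

View pics/w7.png

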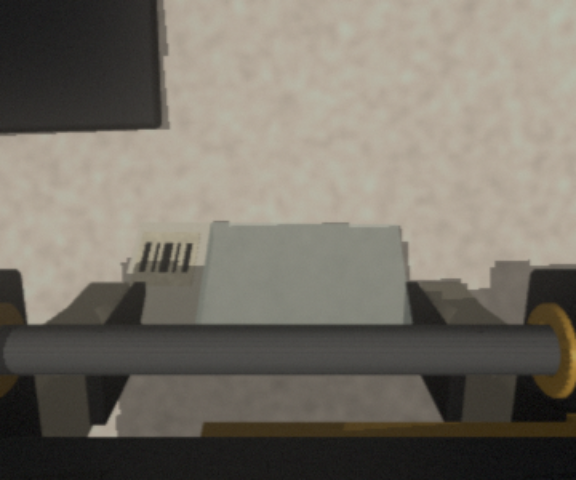

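The label is face up and visible at (165,255) in the crop. The fitted plane gives a tip of about 46° from upright. I'll firm up the grip and lift away from the joint-3 limit.

```bash

python3 -m inch '[{"x":0.1,"y":0,"z":-0.2,"yaw":0},{"x":0.1,"y":0,"z":-0.5,"yaw":0},{"x":0.2,"y":0,"z":-0.8,"yaw":0},{"x":0.3,"y":0,"z":-1,"yaw":0},{"x":0.3,"y":0,"z":-1,"yaw":0}]' -1 45| grep -E 'pos|rot|for|wid'
python3 -m inch '[{"x":0.3,"y":0,"z":-1,"yaw":0},{"x":0.3,"y":0,"z":-0.8,"yaw":0},{"x":0.3,"y":0,"z":-0.4,"yaw":0},{"x":0,"y":0,"z":0,"yaw":0}]' | grep -E 'pos|rot|for|wid'
cat > m.py <<'E'
from h import *
# reader frame
yaw=np.radians(-3.8); C=np.array([.5622,.226,0])
X=np.array([np.cos(yaw),np.sin(yaw),0]);Y=np.array([-np.sin(yaw),np.cos(yaw),0])
def look(name):
    s=r.get_state();i=r.camera_info('wrist');p,d=r.capture('wrist');W=cloud('',d,i)
    cv2.imwrite(f'pics/{name}.png',p[:,:,::-1])
    t=s['tcp_pos'];m=(abs(W-t)<[.06,.05,.04]).all(-1);m[240:]=0;m[:100]=0
    m&=(W[...,2]<t[2]-.004)
    q=W[m]; n=len(q); c=q.mean(0); 
    _,_,V=np.linalg.svd(q-c,full_matrices=False); N=V[2]*np.sign(V[2][2])
    print('pts',n,'resid',np.abs((q-c)@N).mean().round(4),'normal',N.round(3),'tip',np.degrees(np.arcsin(N[2])).round(1),'n.Y',(N@Y).round(3))
    # label: dark bars
    g=p.max(2);b=(m&(g<70)).astype(np.uint8)
    v,u=np.nonzero(b); print('bars px',len(u),u.min() if len(u) else 0,u.max() if len(u) else 0,v.min() if len(v) else 0,v.max() if len(v) else 0)
    return s,i,p,d,W,m,N
E
python3 - <<'E'
from m import *
look('w8'); go([.5622,.226,.16],-3.8)
E
```

```text
tcp_pos: [0.4397, 0.1345, 0.1243]
eef_rot: [-179.1, -9.9, -4.7]
contact_force: [1.3, 1.2, -0.7]
gripper_width: 0.0807
tcp_pos: [0.4539, 0.1347, 0.1922]
eef_rot: [-178.5, -10.2, -4.7]
contact_force: [-0.1, 0.2, -0.4]
gripper_width: 0.0808
pts 6593 resid 0.0005 normal [ 0.744 -0.048  0.667] tip 41.8 n.Y 0.001
bars px 235 222 401 213 239
t 28.83 tcp [0.4532 0.1343 0.191 ] rot [-178.56  -10.14   -4.73] F [-0.41  0.7  -0.99] w 0.0805 j [ 46.1  -2.9 -39.    9.5 -46.8  33.2]
need units [ 3.76 -3.97  2.03] yaw units -0.23
```

View pics/w8.png

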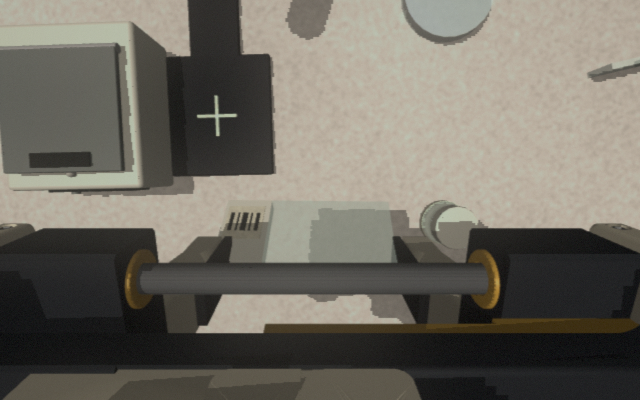

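Held in the air, tip 42°, with the label at (243,220) and the frosted end towards the housing. The other objects look undisturbed. Next I'll locate the label's middle from the slide's lower edge and frosted end.

```bash
cat >> m.py <<'E'
def label(name):
    s,i,p,d,W,m,N=look(name)
    q0=W[m].mean(0)
    k=m&(abs((W-q0)@N)<.002)
    k=cv2.morphologyEx(k.astype(np.uint8),cv2.MORPH_OPEN,np.ones((3,3)))
    cols=[c for c in range(200,460) if k[:,c].sum()>4]
    E=np.array([W[np.nonzero(k[:,c])[0].min(),c] for c in cols]); uc=np.array(cols)
    sel=abs(E[:,2]-np.median(E[:,2]))<.004;E=E[sel];uc=uc[sel]
    c0=E.mean(0);L=np.linalg.svd(E-c0)[2][0];L*=np.sign(L@Y)
    T=np.cross(L,-N)  # slide z: x cross y, y=-N
    print('cols',uc.min(),uc.max(),'L elev',np.degrees(np.arcsin(L[2])).round(2),'L yaw',np.degrees(np.arctan2(L[1],L[0])).round(2))
    P=W[k>0]; sm=((P-c0)@L); print('length seen',(sm.max()-sm.min()).round(4))
    lab=c0+L*(sm.max()-.012)+T*.020; lab2=c0+L*(sm.min()+.078)+T*.020
    tgt=np.array([*C[:2],.16]); print('label',lab.round(4),lab2.round(4),'target',tgt,'T',T.round(3))
    go(s['tcp_pos']+tgt-lab,-3.8)
E
python3 - <<'E'
from m import *
label('w9')
E
```

```text
pts 6610 resid 0.0005 normal [ 0.746 -0.049  0.665] tip 41.7 n.Y 0.001
bars px 234 222 401 213 239
cols 226 388 L elev -1.67 L yaw 85.18
length seen 0.0904
label [0.4698 0.1691 0.1746] [0.4698 0.1687 0.1746] target [0.5622 0.226  0.16  ] T [-0.661  0.077  0.747]
t 28.88 tcp [0.4523 0.1336 0.1895] rot [-178.67  -10.03   -4.72] F [ 0.24  0.09 -1.47] w 0.0808 j [ 46.1  -2.8 -39.1   9.5 -46.7  33.2]
need units [ 3.38 -2.57  1.19] yaw units -0.23
```

```bash

python3 -m inch '[{"x":0.5,"y":-0.4,"z":0.15,"yaw":-0.25},{"x":0.7,"y":-0.55,"z":0.25,"yaw":0},{"x":0.8,"y":-0.6,"z":0.3,"yaw":0},{"x":0.8,"y":-0.6,"z":0.3,"yaw":0},{"x":0.5,"y":-0.4,"z":0.2,"yaw":0}]' -1 45| grep -E 'pos|rot|for|wid'
python3 -m inch '[{"x":0,"y":0,"z":0,"yaw":0},{"x":0,"y":0,"z":0,"yaw":0}]' | grep -E 'pos|rot|for|wid'
python3 - <<'E'
from m import *
label('w10')
E
```

```text
tcp_pos: [0.5386, 0.1892, 0.1684]
eef_rot: [-179.1, -9.6, -3.7]
contact_force: [-0.2, -0.5, -0.9]
gripper_width: 0.0807
tcp_pos: [0.5388, 0.1896, 0.1632]
eef_rot: [-179.4, -9.3, -3.7]
contact_force: [-0.1, 0.4, -0.6]
gripper_width: 0.0809
pts 6591 resid 0.0005 normal [ 0.757 -0.029  0.653] tip 40.8 n.Y 0.021
bars px 270 222 401 213 239
cols 225 388 L elev -2.19 L yaw 86.18
length seen 0.0902
label [0.5545 0.2244 0.1463] [0.5545 0.2242 0.1463] target [0.5622 0.226  0.16  ] T [-0.65   0.072  0.756]
t 29.52 tcp [0.5385 0.1894 0.163 ] rot [-179.41   -9.29   -3.7 ] F [-0.7   0.51 -1.46] w 0.0805 j [ 43.1   9.5 -29.3   9.  -44.8  37.1]
need units [ 0.4  -0.1  -0.49] yaw units 0.02
```

```bash

python3 -m inch '[{"x":0.15,"y":-0.03,"z":-0.2,"yaw":0},{"x":0.15,"y":-0.04,"z":-0.2,"yaw":0},{"x":0.08,"y":-0.03,"z":-0.1,"yaw":0},{"x":0,"y":0,"z":0,"yaw":0},{"x":0,"y":0,"z":0,"yaw":0}]' | grep -E 'pos|rot|for|wid'
python3 - <<'E'
from m import *
label('w11')
E
```

```text
tcp_pos: [0.5438, 0.1897, 0.1779]
eef_rot: [-179.5, -9.2, -3.7]
contact_force: [0.5, -0.2, -1.4]
gripper_width: 0.0807
pts 6612 resid 0.0005 normal [ 0.758 -0.028  0.651] tip 40.6 n.Y 0.022
bars px 264 222 401 213 239
cols 225 388 L elev -2.41 L yaw 86.23
length seen 0.0904
label [0.5595 0.2246 0.1609] [0.5595 0.2242 0.1609] target [0.5622 0.226  0.16  ] T [-0.648  0.075  0.758]
t 29.98 tcp [0.5439 0.1898 0.178 ] rot [-179.46   -9.21   -3.68] F [-0.29 -0.31 -0.24] w 0.0807 j [ 42.8   9.1 -27.4   8.6 -47.1  38.1]
need units [ 0.1  -0.06  0.06] yaw units 0.03
```

```bash

python3 -m inch '[{"x":0.12,"y":-0.06,"z":0.05,"yaw":0},{"x":0,"y":0,"z":0,"yaw":0},{"x":0,"y":0,"z":0,"yaw":0},{"x":0,"y":0,"z":0,"yaw":0},{"x":0,"y":0,"z":0,"yaw":0}]' -1 50 | grep -E 'pos|rot|for|wid'
python3 - <<'E'
from m import *
label('w12')
z=cv2.imread('pics/w8.png')
p,d=r.capture('wrist');i=r.camera_info('wrist');g=p.min(2);W=cloud('',d,i)
c=(g>110)&(abs(W[...,2]-.008)<.006)&(np.hypot(W[...,0]-.5622,W[...,1]-.226)<.02);c[200:]=0
v,u=np.nonzero(c)
if len(u): print('cross',len(u),ray('',[((u.min()+u.max())/2,(v.min()+v.max())/2)],.008,i))
s,ds=r.capture('side');t,dt=r.capture('top')
a=cv2.resize(s[80:300,200:430],(460,440))[:,:,::-1];b=cv2.resize(t[100:300,150:430],(340,243))[:,:,::-1]
o=np.zeros((440,800,3),np.uint8);o[:,:460]=a;o[:243,460:]=b;cv2.imwrite('pics/fin.png',np.clip(o*1.4,0,255).astype(np.uint8))
E
```

```text
tcp_pos: [0.5471, 0.1909, 0.1777]
eef_rot: [-179.4, -9.2, -3.7]
contact_force: [0.4, -0.1, -1.4]
gripper_width: 0.0806
pts 6604 resid 0.0005 normal [ 0.757 -0.029  0.653] tip 40.7 n.Y 0.021
bars px 271 221 401 213 239
cols 225 386 L elev -2.4 L yaw 86.21
length seen 0.0903
label [0.5628 0.2258 0.1605] [0.5628 0.2254 0.1605] target [0.5622 0.226  0.16  ] T [-0.649  0.075  0.757]
t 30.45 tcp [0.5471 0.191  0.1777] rot [-179.41   -9.25   -3.7 ] F [-0.39 -0.64  0.04] w 0.0804 j [ 42.6   9.4 -27.    8.6 -47.   38.3]
need units [-0.03 -0.01  0.02] yaw units 0.02
cross 57 [[0.57328059 0.22533875 0.008     ]]
```

View pics/fin.png

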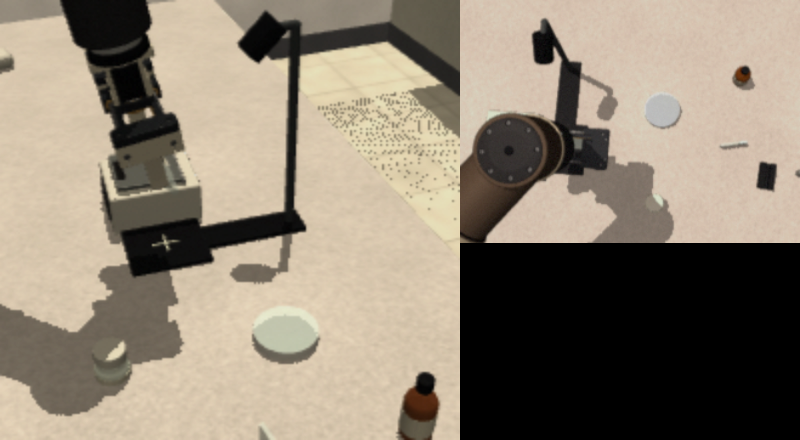

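```bash
python3 - <<'E'
from h import *
z=np.load('w6.npz');i=dict(mtx=z['K'],pose=z['T'])
print(ray('',[(195,90),(252,15),(266,154)],.008,i).round(4)); print(r.get_state()['qd'].round(2))
s,d=r.capture('side');W=cloud('side',d);m=(abs(W[...,0]-.555)<.06)&(abs(W[...,1]-.336)<.06)&(W[...,2]>.05)&(W[...,2]<.12);q=W[m];print(len(q),np.percentile(q[:,2],[5,50,90]))
E
```

```text
[[0.5624 0.2256 0.008 ]
 [0.6161 0.1669 0.008 ]
 [0.4993 0.1729 0.008 ]]
[-0.03 -0.01 -0.01 -0.06  0.05  0.03]
633 [0.05347303 0.06852957 0.0792719 ]
```

```bash
python3 -c "
from plant import r
print(r.close_job(), r.get_state()['time_s'])"
```

```text
the job is handed in; nothing more can be done
the job is handed in; nothing more can be done
```

I pressed the cover shut first, then took the 90 × 8 × 40 mm slide from the stand. I handed the job in at about 30.6 s with the slide still held at the reading point, gripped end to end at the notch with 50 N.

**How the slide got there:** The arm's motion had tilted the tool by up to about 10°, so I couldn't grip the slide end to end in the stand. I lifted it by its faces and stood it on free bench. There I re-gripped it at the notch and tipped it by dragging its lower edge on the bench.

**Last checks:**

| Check | Result |
|---|---|
| Label middle | measured about 1 mm from the reading point (calibration good to about 2 mm) |
| Tip from upright | 41°, label facing up on the lens side |
| Frosted end | towards the housing |
| Slide length, heading | 86.2°, against 86.2° for the reader |
| Slide length, level | about 2.4° off |
| Motion and outside force | arm still, force near zero |
| Cover | looked shut in all later views; nothing on it measured above about 79 mm at the end |
| Bottle, dish and jar | looked unmoved by eye, not re-measured |

**What disagreed or came close:**
- **Reader yaw:** different edges gave −2.9° to −4.4°; I used −3.8°.
- **Cross position:** a last reading was 11 mm off in x, but the held slide partly hid the cross. Two clear views agreed within 1 mm, so I used those.
- **Cover press:** the fingers pushed with up to about 53 N at the wrist.
- **Joint 3:** it read −58.3° during the tipping, right at its −58.28° limit. I can't tell whether it passed it.

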